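Check the contact fingers of a contact unit and clip the weak ones

ROBOT

A 7-joint arm with a two-finger parallel gripper is mounted at the origin on a cart in front of the work surface, level with it; the furniture and walls round the work are solid. World frame = base frame: x ahead of the robot, y to its left, z up, the work surface at z = 0. Lengths are in m, angles in rad, forces in N, time in s.
With the tool pointing down it reaches from about 0.4 to 0.85 m from the base axis. Payload 10.4 kg.
Tool frame: the origin (TCP) lies between the finger pads; the fingertips stand 17 mm ahead of it and the grasp point (between the pads) lies 2 mm behind it; z points along the fingers, y is the line along which they close (so a half turn about z gives the same grasp; the last joint's range is limited). The gripper opens to 85 mm and grips with 20 to 120 N. Pads are 22 mm wide; open, the fingers measure 114 mm over their backs; the gripper's body (76 mm by 85 mm) begins 54 mm behind the grasp point. The pads swing forward as they close: fully open they stand 13 mm farther back than shut.
Start: joints at [1.085, 0.332, -0.065, 1.46, 0.022, 1.35, -0.088], TCP at [0.279, -0.559, 0.226] pointing down, gripper open.
Joint ranges: [-2.6, 2.6], [-0.5, 2.12], [-1.47, 1.34], [0.16, 2.42], [-1.27, 4.41], [0.06, 2.06], [-2.6, 2.6]. Speed limits (rad/s): [2.22, 2.22, 2.79, 2.79, 3.14, 3.14, 3.14].

INTERFACE

Orientations are given as a unit quaternion [x, y, z, w].
In Python, from workcell import readout, imaging, manip gives the robot as it stands. The module is installed in compiled form; this text tells all that it offers.
- The arm moves only by the shell command python3 -m crank 'ROWS' [OPENING] [FORCE]. ROWS is JSON, a list of rows, each a list of 4 numbers: the shift along the tool's x, y, z as a fraction of full scale, then the turn about the tool's z as a fraction of full scale. In form: [[x, y, z, yaw], ...]. A call has 1 to 5 rows; each row is the pose to reach, as a shift and turn from the pose commanded when the call began, along the tool's axes at that moment; what a row does not reach only later rows make up. Full scale, the value 1, is 400 mm for a shift and 60 degrees for a turn. A row lasts 1/12 s, in which the tool goes at most 41.7 mm and 7.16 degrees, less where a joint would pass 70% of its speed; a pose out of reach is approached as far as the arm can. A call with a number of a shift or a turn outside -1 to 1 is refused whole. A call with a gripper value outside its range is refused whole. OPENING is the gripper command: -1 is shut, 1 is fully open, values between are in proportion, set as the call begins (- or left out, the last holds). The fingers move at their own pace and stop on an object; FORCE is the grip in N (left out, the last holds). Time passes only in rows, so rows that repeat a pose let the fingers close. It gives the time, the measured TCP pose, the force, the opening and the grip force at its end, in the units of the state.
- readout.get_obs(): the state, without advancing time (a new reading comes with each control period).
- imaging.camera(name): name is "scene" or "top" or "wrist"; returns a dict with "color" (384x512x3 uint8, red, green, blue), "fx", "fy", "cx", "cy" (pixels), "rvec" (rotation vector, rad) and "tvec" (3), from world to camera coordinates, as OpenCV has them. Camera axes: x right, y down, z forward; pixel columns grow to the right and rows downward; lengths in m; the calibration is good to about 2 mm. The wrist camera is an equidistant fisheye: a pixel r from the principal point sees the ray r / f radians off the axis. A picture is of the moment at which its call begins. There is no depth.
- manip.hand_in(): hands the job in; it is judged then, once.
The state is a dict: "clock": time; "joint_pos": joint angles; "joint_velocities": joint speeds; "tau": joint torques, N m; "position": TCP position; "ee_rot": TCP orientation; "ft_force": force on the tool from outside, world axes, zero at the start; "torque": the same for the moment, N m; "grip_width": opening from 0.0 (shut) to 1.0 (fully open); "grasp_force": force on a finger pad.
Only numpy, scipy, OpenCV 4.12 (cv2) and the standard library are available. Lean on these libraries where they do the work, as an engineer would, in place of code of your own. Each camera call takes 0.05 s, during which the arm holds its last target. There are 200 camera calls.

TASK

Lift the cover plate off the contact unit and lay it flat on the bench clear of the unit. Press the free tip of every contact finger gently all the way down onto its stop to feel how stiff it is, and hang one saddle clip over the rail right behind each weak finger (it gives way at about a third of the force of a sound one), leaving any spare clip off the rail. Finally seat the cover fully home on its two pins again, without disturbing the flux bottle and the loupe.

Things in the scene. Friction and masses are not known exactly. Their poses are not given: they have to be found in the camera images.
- unit_seat (a point): Contact unit, fixed: black base 140 x 184 x 12 mm, two grey end walls 52 mm high, up to four brass fingers in a row between them (y = -54, -18, 18, 54 mm; places may be empty), steel rail behind. Point: middle between the wall tops, 52 mm above the bench; x from finger tips to rail, y along the row, z up. A tapered pin 7 mm thick, 13 mm high stands on each wall, at y = +80 and -80 mm.
- cover_pull (a point): Loose aluminium cover plate, 84 x 182 x 5 mm, about 160 g, with an 11 mm hole 80 mm either side of its centre (along its y) for the pins; sits on the unit at the start. On its middle a black pull: a bar 46 mm long (x), 12 mm thick (y), its top 32 mm above the plate's underside. Point: middle of the pull, 20 mm above the underside; pinch across y.
- cover_under (a point): Centre of the underside of the cover plate, axes as cover_pull; lies on unit_seat when the cover is fully home (either way round). There is free bench to lay it on to the left of the clips, between the microscope's foot (36 mm high) and the near edge.
- tip_a (a point): Top of the round pad (13 mm) at the free end of brass finger a: leaf 12 mm wide, 58 mm from clamp to pad, pad to the unit's -x; 39.5 mm above the bench when free, goes down 11.5 mm to its stop. All look alike; at the stop a sound finger pushes back with about 11 N, a weak one 4 N (in proportion to the way pressed).
- leaf_a (a joint): Bend of contact finger a: 0 free, 0.2 rad on its stop; springs back.
- pointer_a (a joint): White drag collar (11 mm) on a thin rod beside finger a: an ear of the finger pushes it down and it stays there, so it shows the furthest the finger was pressed: 0 at the start, about 0.0085 m when the finger has been on its stop.
- rail_a (a point): Point on the axis of the unit's rail right behind finger a; the rail is a bar 8 mm thick along the unit's y, its axis 85 mm above the bench, 102 mm from the finger pads; dark rings part it into the fingers' 36 mm stretches. Axes as unit_seat.
- tip_b (a point): Top of the round pad (13 mm) at the free end of brass finger b: leaf 12 mm wide, 58 mm from clamp to pad, pad to the unit's -x; 39.5 mm above the bench when free, goes down 11.5 mm to its stop. All look alike; at the stop a sound finger pushes back with about 11 N, a weak one 4 N (in proportion to the way pressed).
- leaf_b (a joint): Bend of contact finger b: 0 free, 0.2 rad on its stop; springs back.
- pointer_b (a joint): White drag collar (11 mm) on a thin rod beside finger b: an ear of the finger pushes it down and it stays there, so it shows the furthest the finger was pressed: 0 at the start, about 0.0085 m when the finger has been on its stop.
- rail_b (a point): Point on the axis of the unit's rail right behind finger b; the rail is a bar 8 mm thick along the unit's y, its axis 85 mm above the bench, 102 mm from the finger pads; dark rings part it into the fingers' 36 mm stretches. Axes as unit_seat.
- tip_c (a point): Top of the round pad (13 mm) at the free end of brass finger c: leaf 12 mm wide, 58 mm from clamp to pad, pad to the unit's -x; 39.5 mm above the bench when free, goes down 11.5 mm to its stop. All look alike; at the stop a sound finger pushes back with about 11 N, a weak one 4 N (in proportion to the way pressed).
- leaf_c (a joint): Bend of contact finger c: 0 free, 0.2 rad on its stop; springs back.
- pointer_c (a joint): White drag collar (11 mm) on a thin rod beside finger c: an ear of the finger pushes it down and it stays there, so it shows the furthest the finger was pressed: 0 at the start, about 0.0085 m when the finger has been on its stop.
- rail_c (a point): Point on the axis of the unit's rail right behind finger c; the rail is a bar 8 mm thick along the unit's y, its axis 85 mm above the bench, 102 mm from the finger pads; dark rings part it into the fingers' 36 mm stretches. Axes as unit_seat.
- tip_d (a point): Top of the round pad (13 mm) at the free end of brass finger d: leaf 12 mm wide, 58 mm from clamp to pad, pad to the unit's -x; 39.5 mm above the bench when free, goes down 11.5 mm to its stop. All look alike; at the stop a sound finger pushes back with about 11 N, a weak one 4 N (in proportion to the way pressed).
- leaf_d (a joint): Bend of contact finger d: 0 free, 0.2 rad on its stop; springs back.
- pointer_d (a joint): White drag collar (11 mm) on a thin rod beside finger d: an ear of the finger pushes it down and it stays there, so it shows the furthest the finger was pressed: 0 at the start, about 0.0085 m when the finger has been on its stop.
- rail_d (a point): Point on the axis of the unit's rail right behind finger d; the rail is a bar 8 mm thick along the unit's y, its axis 85 mm above the bench, 102 mm from the finger pads; dark rings part it into the fingers' 36 mm stretches. Axes as unit_seat.
- clip_1_tab (a point): Saddle clip 1, loose, 50 g, stands 54 mm high: two legs 26 mm wide (y), splayed along x (inner gap 14 mm at the crown, 25 mm at the feet), flat crown, upright grey tab 8 (x) x 22 (y) x 22 mm on top. Point: middle of the tab, 43 mm above the feet; hung, the legs straddle the rail and the crown's underside, 14 mm below this point, rests on it.
- clip_2_tab (a point): Saddle clip 2, loose, 50 g, stands 54 mm high: two legs 26 mm wide (y), splayed along x (inner gap 14 mm at the crown, 25 mm at the feet), flat crown, upright grey tab 8 (x) x 22 (y) x 22 mm on top. Point: middle of the tab, 43 mm above the feet; hung, the legs straddle the rail and the crown's underside, 14 mm below this point, rests on it.
- flux_bottle: Bystander: small flux bottle with needle, 39 x 38 x 108 mm, origin at the centre of its underside.
- loupe: Bystander: black eye loupe, 41 x 41 x 38 mm, origin at the centre of its underside.
- under_scope (a point): Spot on the bench below the microscope head. The head, 0.22 m across, hangs right of the unit, about x 0.47 to 0.68, y -0.33 to -0.12 m, from 0.27 to 0.47 m up; its boom runs to the left rear at x over 0.63, 0.34 m up. Solid, leave it be: coming from the right, swing the arm drawn in past its near side, some 0.41 m from the base axis.

How it is judged:
By the outcome, as a careful person would: the job done as asked, in the order asked, and still so for the second after the job is handed in, with the robot touching nothing.
Of finger_a, finger_c only 1 to 2 are there at a start; the rules pass over those that are not, and their reading is None.
Of finger_b, finger_d only 1 to 2 are there at a start; the rules pass over those that are not, and their reading is None.
At some moment in a run one of cover may be knocked a few centimetres aside while the robot is not near it.
It also fails if it takes over 210 s, if anything falls off the work surface, if the arm or the gripper's body presses on something with over 40 N, if the wrist force passes 120 N, or if a joint passes its speed limit or range.

## Working session

There is one attempt and no reset: what is moved stays moved. The work goes in short steps, Python scripts to look and compute and a shell command to move; the robot and the scene stay as the last step left them, time stands still between calls to the robot, and variables do not carry over. Pictures are saved under pics/ and viewed, at most 14 in all, crops included, and the job is handed in when it is done.

```bash
mkdir -p pics
cat > h.py <<'E'
import numpy as np, cv2
from workcell import readout, imaging, manip
from scipy.spatial.transform import Rotation as R
def snap(n,f):
    c=imaging.camera(n); cv2.imwrite('pics/'+f,cv2.cvtColor(c['color'],cv2.COLOR_RGB2BGR)); 
    np.savez('pics/'+f[:-4]+'.npz',**c); return c
def load(f): return dict(np.load('pics/'+f[:-4]+'.npz'))
def pix(c,uv,z,fish=False):
    """pixel -> world at height z"""
    Rm=cv2.Rodrigues(np.array(c['rvec'],float))[0]; t=np.array(c['tvec'],float).ravel()
    x=(uv[0]-c['cx'])/c['fx']; y=(uv[1]-c['cy'])/c['fy']
    if fish:
        r=np.hypot(x,y); d=np.array([x/r*np.sin(r),y/r*np.sin(r),np.cos(r)]) if r>0 else np.array([0,0,1.])
    else: d=np.array([x,y,1.])
    o=-Rm.T@t; d=Rm.T@d
    return o+d*(z-o[2])/d[2]
def proj(c,p,fish=False):
    Rm=cv2.Rodrigues(np.array(c['rvec'],float))[0]; t=np.array(c['tvec'],float).ravel()
    q=Rm@np.array(p,float)+t
    if fish:
        r=np.hypot(q[0],q[1]); th=np.arctan2(r,q[2]); s=th/r
    else: s=1/q[2]
    return np.round([c['fx']*q[0]*s+c['cx'],c['fy']*q[1]*s+c['cy']],1)
def st():
    o=readout.get_obs(); r=R.from_quat(o['ee_rot'])
    print('t',round(o['clock'],2),'p',np.round(o['position'],4),'F',np.round(o['ft_force'],1),'w',round(o['grip_width'],3),'gf',np.round(o['grasp_force'],1))
    M=r.as_matrix(); print('x',np.round(M[:,0],3),'y',np.round(M[:,1],3),'z',np.round(M[:,2],3)); return o
def rel(target,yawdir=None):
    """print row numbers for a world target; yawdir: desired tool-y direction angle (deg, mod 180)"""
    o=readout.get_obs(); M=R.from_quat(o['ee_rot']).as_matrix(); d=M.T@(np.array(target)-o['position'])
    s=d/0.4; yaw=0
    if yawdir is not None:
        a=np.degrees(np.arctan2(M[1,1],M[0,1])); e=(yawdir-a+90)%180-90; yaw=-e/60
    print('row',np.round(s,4),'yaw',np.round(yaw,4),'dist',np.linalg.norm(d).round(3));
E
python3 - <<'E'
from h import *
o=st(); print(o['joint_pos'])
for n in('top','scene','wrist'):
    c=snap(n,n+'0.png'); print(n,c['fx'],c['cx'],c['cy'],-cv2.Rodrigues(np.array(c['rvec'],float))[0].T@np.array(c['tvec'],float).ravel())
a=[cv2.imread(f'pics/{n}0.png') for n in('top','scene')]
E
```

```text
t 0.0 p [ 0.2788 -0.5589  0.225 ] F [-0.3  0.9  0.5] w 0.999 gf 0.0
x [ 0.895  0.446 -0.   ] y [ 0.446 -0.895 -0.001] z [-0.001  0.001 -1.   ]
[ 1.08539976  0.33284073 -0.06468495  1.46094846  0.0216106   1.34991339
 -0.08848504]
top 418.1271755850964 258.32400503042066 187.74978460070798 [0.35630851 0.04406442 1.10603223]
scene 400.21536959459996 255.72504708325505 197.28452569776775 [-0.10367208  0.51194176  0.48931795]
wrist 297.3186396354542 260.12761537691136 192.38722054768502 [ 0.35533515 -0.52048283  0.37224294]
```

View pics/top0.png

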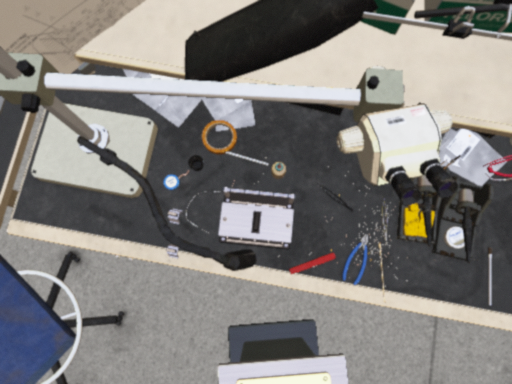

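View pics/scene0.png

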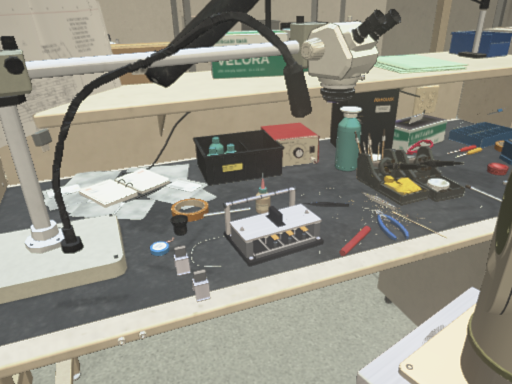

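The top view shows the cover at about (257,218), the rail at row 195, the clips near (175,215) and (173,250), the loupe at (196,162) and the bottle at (278,168). The gooseneck lamp head appears at (240,260) in the top view and (300,95) in the scene view. I'll zoom in and measure.

Run:
```python
from h import *
c=load('top0.png');s=load('scene0.png')
im=cv2.imread('pics/top0.png')[140:280,140:320]; cv2.imwrite('pics/z1.png',cv2.resize(im,None,fx=4.4,fy=4.2,interpolation=cv2.INTER_CUBIC))
im=cv2.imread('pics/scene0.png')[170:320,130:330]; cv2.imwrite('pics/z2.png',cv2.resize(im,None,fx=4,fy=4,interpolation=cv2.INTER_CUBIC))
print('cover',pix(c,(257,223),.057),'clips',pix(c,(175,215),.05),pix(c,(173,250),.05),'loupe',pix(c,(196,162),.038),'bottle',pix(c,(278,168),.1))
# lamp head triangulate
for z in np.arange(.1,.6,.05):
    p=pix(c,(240,260),z); print(round(z,2),p.round(3),proj(s,p))
```

```text
cover [0.48823008 0.03330596 0.057     ] clips [0.52513971 0.23979485 0.05      ] [0.43722471 0.24779029 0.05      ] loupe [0.6642787  0.18185965 0.038     ] bottle [ 0.61581764 -0.02856492  0.1       ]
0.1 [0.398 0.081 0.1  ] [287.5 227.2]
0.15 [0.396 0.079 0.15 ] [289.3 204. ]
0.2 [0.394 0.077 0.2  ] [291.2 179.3]
0.25 [0.392 0.075 0.25 ] [293.3 153. ]
0.3 [0.39  0.073 0.3  ] [295.5 125. ]
0.35 [0.388 0.071 0.35 ] [297.8  95. ]
0.4 [0.386 0.07  0.4  ] [300.3  62.8]
0.45 [0.383 0.068 0.45 ] [303.   28.2]
0.5 [0.381 0.066 0.5  ] [305.9  -9.1]
0.55 [0.379 0.064 0.55 ] [309.1 -49.3]
```

View pics/z1.png

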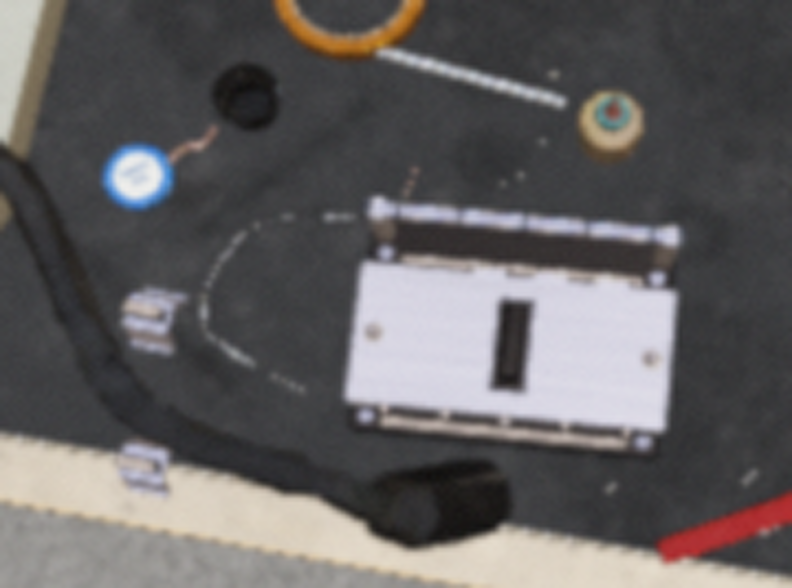

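View pics/z2.png

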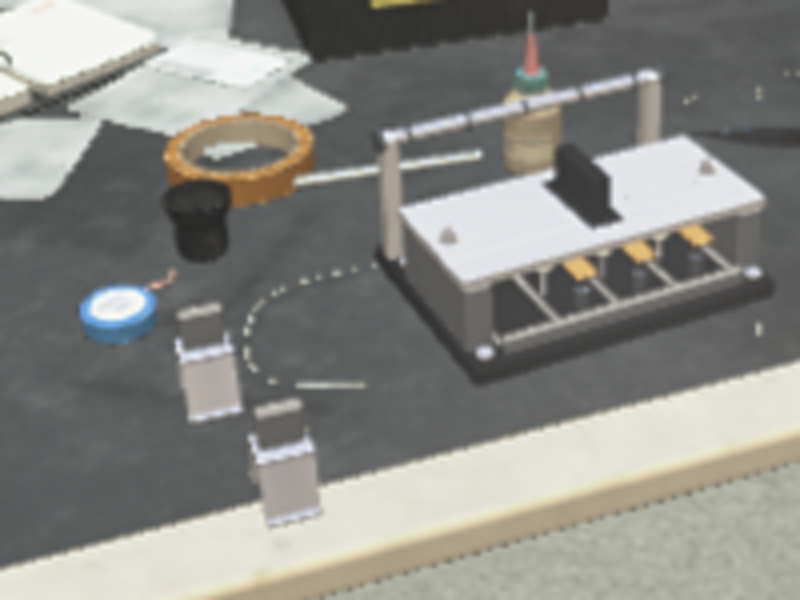

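The crops show the cover pins at crop (373,331) and (650,357). The pull is at (511,345) and the clips at (148,318) and (145,465). The scene crop shows three fingers on the near side, with the place at +y empty, and the rail is at the rear.

Run:
```python
from h import *
c=load('top0.png');s=load('scene0.png')
Z=lambda u,v:(140+u/4.4,140+v/4.2)
S=lambda u,v:(130+u/4,170+v/4)
p1=pix(c,Z(373,331),.062);p2=pix(c,Z(650,357),.062);m=(p1+p2)/2
print('pins',p1,p2,np.linalg.norm(p1-p2),'mid',m); d=(p1-p2)[:2];ang=np.degrees(np.arctan2(d[1],d[0]));print('unit y ang',ang)
print('pull top',pix(c,Z(513,342),.084))
print('scene pins',pix(s,S(448,236),.062),pix(s,S(707,167),.062))
yv=d/np.linalg.norm(d);xv=np.array([yv[1],-yv[0]])
# rail from ends
r1=pix(c,Z(378,207),.087);r2=pix(c,Z(672,236),.087);print('rail',r1,r2)
rm=(r1+r2)/2; xr=xv@(rm[:2]-m[:2]); print('rail x in unit',xr)
for k in(-54,-18,18,54):
    q=m[:2]+xv*(xr-.102)+yv*k/1000; print('tip',k,q, proj(s,[*q,.0395]), 'rail', m[:2]+xv*xr+yv*k/1000)
for z in (.045,):print('scene tips',[pix(s,S(*u),.0395).round(4) for u in((575,270),(632,252),(690,237))])
for k,u in(('c1',(147,312)),('c2',(143,462))): print(k,pix(c,Z(*u),.054))
for k,u in(('c1',(201,311)),('c2',(278,407))): print(k,pix(s,S(*u),.054))
for u in((100,150),(130,175),(150,205),(165,235),(190,245),(215,255)):
    print(u,[(round(z,2),*proj(s,pix(c,u,z)).astype(int)) for z in np.arange(.1,.7,.1)], pix(c,u,.4).round(2))
print('edge',[pix(c,u,0).round(3) for u in((20,222),(100,234),(170,243),(155,190),(40,175),(125,195))])
```

```text
pins [0.5042132  0.11330346 0.062     ] [ 0.47681057 -0.04305297  0.062     ] 0.15873952465444005 mid [0.49051189 0.03512524 0.062     ]
unit y ang 80.05944112744092
pull top [0.48877683 0.03429515 0.084     ]
scene pins [0.50000068 0.1174113  0.062     ] [ 0.47203912 -0.03931567  0.062     ]
rail [0.57430119 0.1044777  0.087     ] [ 0.54445287 -0.05980381  0.087     ]
rail x in unit 0.07003889432482699
tip -54 [ 0.44970877 -0.01254675] [304.3 228.2] rail [ 0.55017749 -0.03015464]
tip -18 [0.45592332 0.0229128 ] [290.1 232.3] rail [0.55639204 0.00530491]
tip 18 [0.46213788 0.05837235] [275.5 236.5] rail [0.56260659 0.04076445]
tip 54 [0.46835243 0.09383189] [260.3 240.8] rail [0.56882114 0.076224  ]
scene tips [array([0.4612, 0.0638, 0.0395]), array([0.4565, 0.0285, 0.0395]), array([ 0.4489, -0.0064,  0.0395])]
c1 [0.52662921 0.24301136 0.054     ]
c2 [0.43701182 0.24825984 0.054     ]
c1 [0.52750797 0.24693989 0.054     ]
c2 [0.43498405 0.25500341 0.054     ]
(100, 150) [(np.float64(0.1), np.int64(66), np.int64(220)), (np.float64(0.2), np.int64(78), np.int64(175)), (np.float64(0.3),
[... 1283 characters left out ...]
 np.int64(237), np.int64(130)), (np.float64(0.4), np.int64(246), np.int64(66)), (np.float64(0.5), np.int64(256), np.int64(-8)), (np.float64(0.6), np.int64(267), np.int64(-94))] [0.42 0.15 0.4 ]
(215, 255) [(np.float64(0.1), np.int64(257), np.int64(233)), (np.float64(0.2), np.int64(262), np.int64(184)), (np.float64(0.3), np.int64(268), np.int64(128)), (np.float64(0.4), np.int64(275), np.int64(64)), (np.float64(0.5), np.int64(283), np.int64(-8)), (np.float64(0.6), np.int64(291), np.int64(-94))] [0.4  0.11 0.4 ]
edge [array([0.545, 0.659, 0.   ]), array([0.497, 0.448, 0.   ]), array([0.46 , 0.265, 0.   ]), array([0.605, 0.301, 0.   ]), array([0.67 , 0.611, 0.   ]), array([0.597, 0.381, 0.   ])]
```

```bash
python3 -m crank '[[0,-0.53,0,0],[0,-0.53,0,0],[0,-0.53,0,0],[0,-0.53,0,0],[0,-0.53,0,0]]' 1 ; python3 -m crank '[[0.41,-0.085,0,0],[0.41,-0.085,0,0],[0.41,-0.085,0,0],[0.41,-0.085,0,0],[0.41,-0.085,0,0]]'; python3 -m crank '[[0.36,-0.262,0,0],[0.36,-0.262,0,0],[0.36,-0.262,0,0],[0.36,-0.262,0,0],[0.36,-0.262,0,0]]'; python3 -c "
from h import *
st();rel([.42,-.01,.22],80);rel([.489,.035,.22],80)"
```

```text
clock: 0.57
position: [0.185, -0.371, 0.2252]
ee_rot: [0.973, 0.229, -0.0, -0.0]
ft_force: [-0.5, -1.2, 0.8]
grip_width: 1.002
grasp_force: 0.0
clock: 0.98
position: [0.3229, -0.2638, 0.2261]
ee_rot: [0.972, 0.234, 0.001, 0.0]
ft_force: [-0.5, -0.1, 1.1]
grip_width: 1.001
grasp_force: 0.0
clock: 1.4
position: [0.4017, -0.1054, 0.2261]
ee_rot: [0.973, 0.233, 0.001, -0.0]
ft_force: [-0.3, 0.4, -0.8]
grip_width: 1.0
grasp_force: 0.0
t 1.4 p [ 0.4017 -0.1054  0.2261] F [-0.3  0.4 -0.8] w 1.0 gf 0.0
x [0.892 0.452 0.001] y [ 0.452 -0.892  0.   ] z [ 0.001  0.001 -1.   ]
row [ 0.1486 -0.192   0.0156] yaw 0.615 dist 0.097
row [ 0.3533 -0.2143  0.0158] yaw 0.615 dist 0.165
```

```bash
python3 -m crank '[[0.15,-0.19,0,0.3],[0.15,-0.19,0,0.3],[0.15,-0.19,0,0.4],[0.35,-0.214,0,0.615],[0.35,-0.214,0,0.615]]' >/dev/null; python3 -m crank '[[0.12,0,0,0.1],[0.12,0,0,0.1],[0.12,0,0,0.1]]'
python3 - <<'E'
from h import *
o=st();print(np.round(o['tau'],1));rel([.4895,.035,.2],80)
c=snap('wrist','w1.png');print(proj(c,[.489,.035,.084],True))
cv2.imwrite('pics/w1b.png',cv2.resize(cv2.imread('pics/w1.png'),(800,600)))
E
```

```text
clock: 2.07
position: [0.5219, 0.0151, 0.224]
ee_rot: [0.996, -0.084, -0.002, -0.001]
ft_force: [-0.5, 0.7, -0.6]
grip_width: 1.002
grasp_force: 0.0
t 2.07 p [0.5219 0.0151 0.224 ] F [-0.5  0.7 -0.6] w 1.002 gf 0.0
x [ 0.986 -0.167 -0.004] y [-0.167 -0.986 -0.001] z [-0.004  0.002 -1.   ]
[ -0.8 -37.8  -5.3 -39.9   0.7  -0.2  -1.2]
row [-0.0878 -0.0355  0.0604] yaw 0.0065 dist 0.045
[247.8 210.8]
```

View pics/w1b.png

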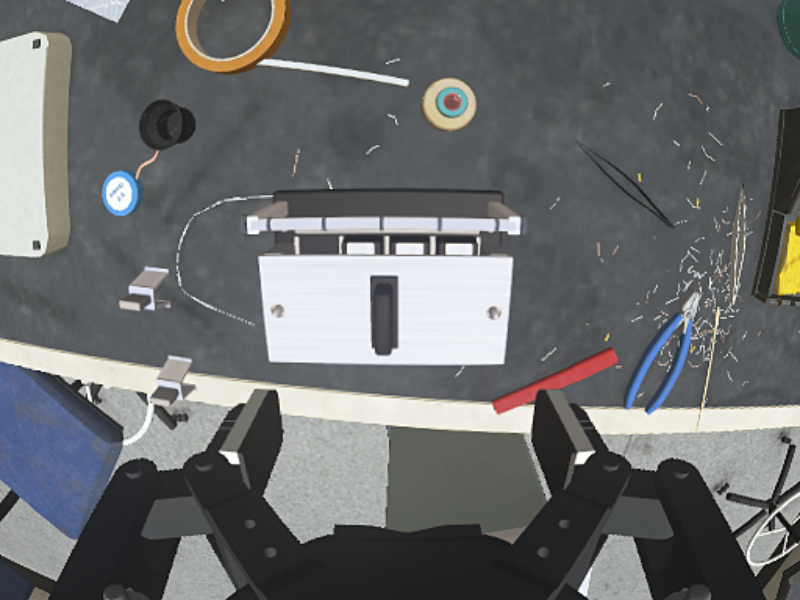

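The wrist view shows the pull top at (384,318) and the pins at (277,311) and (494,313), all in the 800-wide image. The rail rings are at row 225, and the clips are at (145,285) and (172,380). No lamp is in the way.

Run:
```python
from h import *
c=load('w1.png'); k=800/512
W=lambda u,v,z:pix(c,(u/k,v/k),z,True)
p1=W(277,310,.063);p2=W(494,312,.063);d=p1-p2;print('pins',p1,p2,(p1+p2)/2,np.linalg.norm(d),np.degrees(np.arctan2(d[1],d[0])))
a,b=W(384,286,.084),W(384,352,.084);print('pull',a,b,(a+b)/2)
print('rail',W(250,226,.089),W(521,226,.089),[W(u,225,.089).round(4) for u in(328,383,437,492)])
print('clip1 tab',W(145,297,.054),'clip2',W(168,393,.054))
rel([.4895,.035,.1],80)
```

```text
pins [0.50829438 0.11405761 0.063     ] [ 0.48071986 -0.04035345  0.063     ] [0.49450712 0.03685208 0.063     ] 0.15685385105701335 79.87492690369899
pull [0.51934141 0.03149915 0.084     ] [0.47281781 0.04021984 0.084     ] [0.49607961 0.0358595  0.084     ]
rail [0.57506319 0.10837385 0.089     ] [ 0.54558526 -0.060396    0.089     ] [array([0.5658, 0.0581, 0.089 ]), array([0.5597, 0.0245, 0.089 ]), array([ 0.5542, -0.0082,  0.089 ]), array([ 0.5489, -0.0421,  0.089 ])]
clip1 tab [0.53492141 0.22849917 0.054     ] clip2 [0.44692855 0.24063818 0.054     ]
row [-0.0839 -0.0355  0.312 ] yaw 0.0078 dist 0.13
```

```bash
python3 -m crank '[[-0.081,-0.039,0.1,0],[-0.081,-0.039,0.2,0],[-0.081,-0.039,0.28,0],[-0.081,-0.039,0.28,0]]' >/dev/null
python3 - <<'E'
from h import *
o=st();rel([.4925,.036,.08],80)
c=snap('wrist','w2.png')
cv2.imwrite('pics/w2b.png',cv2.resize(cv2.imread('pics/w2.png'),(800,600)))
E
```

```text
t 2.45 p [0.4858 0.0349 0.1084] F [-1.6 -0.5 -1.3] w 1.0 gf 0.0
x [ 0.986 -0.165 -0.009] y [-0.165 -0.986  0.005] z [-0.01  -0.003 -1.   ]
row [ 0.0168 -0.0059  0.0709] yaw 0.0081 dist 0.029
```

View pics/w2b.png

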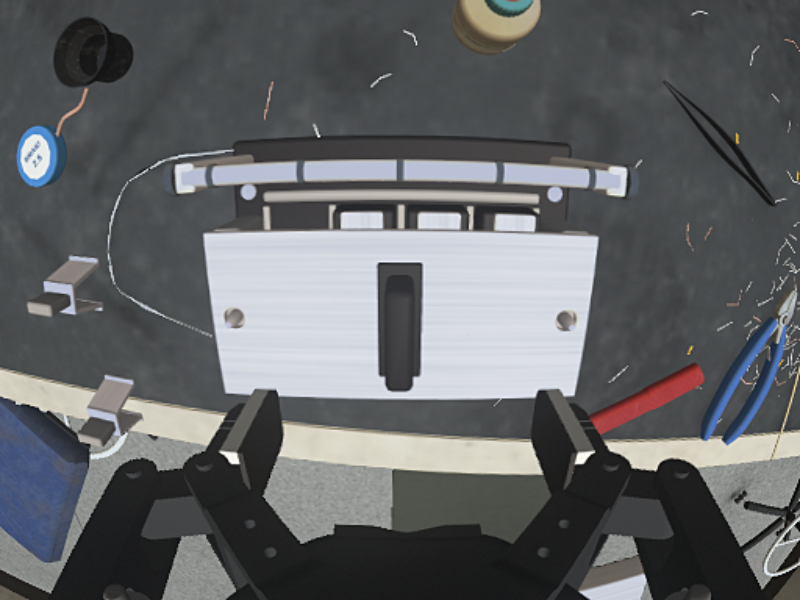

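The pull is centred between the jaws at (400,333), with the pins at (234,317) and (566,319). The rail rings are at columns 212, 296, 400, 500 and 589, row 171. The fingers show at columns 362, 438 and 515, so the left place is empty.

```bash
python3 - <<'E'
from h import *
c=load('w2.png'); k=800/512
W=lambda u,v,z:pix(c,(u/k,v/k),z,True)
p1=W(234,316,.063);p2=W(566,318,.063);d=p1-p2;print('pins',p1,p2,(p1+p2)/2,np.linalg.norm(d),np.degrees(np.arctan2(d[1],d[0])))
a,b=W(400,277,.084),W(399,388,.084);print('pull',a,b,(a+b)/2)
print('rail',[W(u,v,.089).round(4) for u,v in((212,173),(296,170),(400,170),(500,172),(589,176))])
E
python3 -m crank '[[0.015,-0.004,0.071,0],[0.015,-0.004,0.071,0],[0.015,-0.004,0.071,0]]' 1; python3 -m crank '[[0,0,0,0],[0,0,0,0],[0,0,0,0],[0,0,0,0],[0,0,0,0]]' -1 40;python3 -m crank '[[0,0,0,0],[0,0,0,0],[0,0,0,0],[0,0,0,0]]'
```

```text
pins [0.50943096 0.11306267 0.063     ] [ 0.48267787 -0.03880515  0.063     ] [0.49605441 0.03712876 0.063     ] 0.15420623122710825 80.0092575767845
pull [0.52084067 0.03249079 0.084     ] [0.47266088 0.04126965 0.084     ] [0.49675077 0.03688022 0.084     ]
rail [array([0.5747, 0.0946, 0.089 ]), array([0.5684, 0.0622, 0.089 ]), array([0.5614, 0.0255, 0.089 ]), array([ 0.5553, -0.0097,  0.089 ]), array([ 0.55  , -0.0439,  0.089 ])]
clock: 2.75
position: [0.4978, 0.0361, 0.0873]
ee_rot: [0.996, -0.084, -0.0, 0.001]
ft_force: [-0.3, 0.2, 1.4]
grip_width: 0.995
grasp_force: 0.0
clock: 3.17
position: [0.4975, 0.0362, 0.086]
ee_rot: [0.996, -0.084, -0.0, 0.001]
ft_force: [0.2, 0.8, -0.5]
grip_width: 0.301
grasp_force: 0.0
clock: 3.5
position: [0.4972, 0.0364, 0.0854]
ee_rot: [0.997, -0.084, -0.001, 0.001]
ft_force: [-0.1, -0.6, 1.4]
grip_width: 0.003
grasp_force: 0.0
```

Run:
```python
from h import *
st()
c=snap('wrist','w3.png')
s=snap('scene','s3.png')
a=cv2.resize(cv2.imread('pics/w3.png'),(400,300)); b=cv2.resize(cv2.imread('pics/s3.png')[150:300,180:380],(400,300))
cv2.imwrite('pics/m3.png',np.vstack([np.hstack([a,b])]))
```

```text
t 3.5 p [0.4972 0.0364 0.0854] F [-0.1 -0.6  1.4] w 0.003 gf 0.0
x [ 0.986 -0.167 -0.001] y [-0.167 -0.986  0.001] z [-0.001 -0.001 -1.   ]
```

View pics/m3.png

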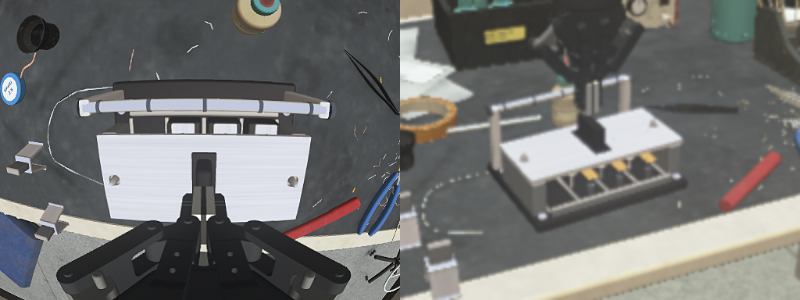

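The wrist half of the picture shows the shut fingers over the pull. The scene half shows the tips ending at the top of the pull, so they missed it. I'll check the geometry by projection.

Run:
```python
from h import *
s=load('s3.png')
im=cv2.resize(cv2.imread('pics/s3.png')[180:240,250:310],(600,600),interpolation=cv2.INTER_CUBIC)
for z,col in((.0854,(0,0,255)),(.068,(0,255,0)),(.057,(255,0,0))):
    u=proj(s,[.4972,.0364,z]); print(z,u); cv2.circle(im,tuple(int(v) for v in (u-[250,180])*10),5,col,-1)
for p in ([.52,.032,.084],[.474,.0405,.084],[.52,.032,.057],[.474,.0405,.057]):
    u=proj(s,p); cv2.circle(im,tuple(int(v) for v in (u-[250,180])*10),5,(0,255,255),-1)
cv2.imwrite('pics/m4.png',im)
```

```text
0.0854 [273.2 208.3]
0.068 [273.3 215.3]
0.057 [273.3 219.7]
```

View pics/m4.png

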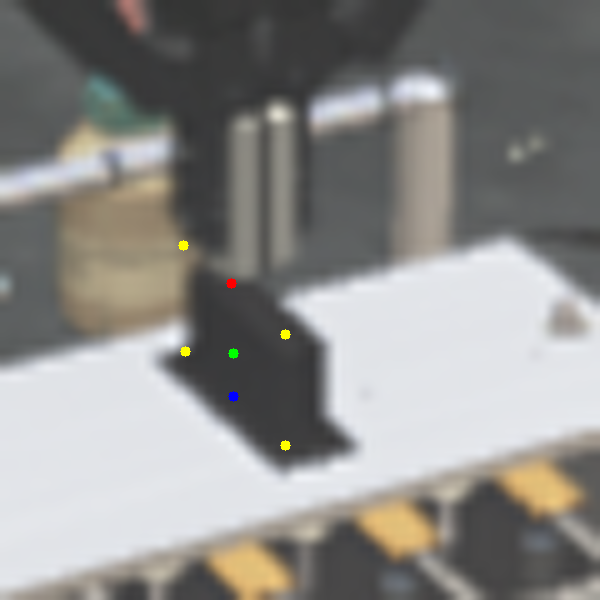

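Run:
```python
from h import *
c=load('w3.png')
for z in(.057,.068,.0854,.1): print(z,proj(c,[.4972,.0364,z],True))
im=cv2.imread('pics/w3.png')[180:330,180:340]
cv2.imwrite('pics/m5.png',cv2.resize(im,(640,600),interpolation=cv2.INTER_CUBIC))
```

```text
0.057 [261.6 227.2]
0.068 [261.7 234.9]
0.0854 [261.9 248.9]
0.1 [262.1 262.7]
```

View pics/m5.png

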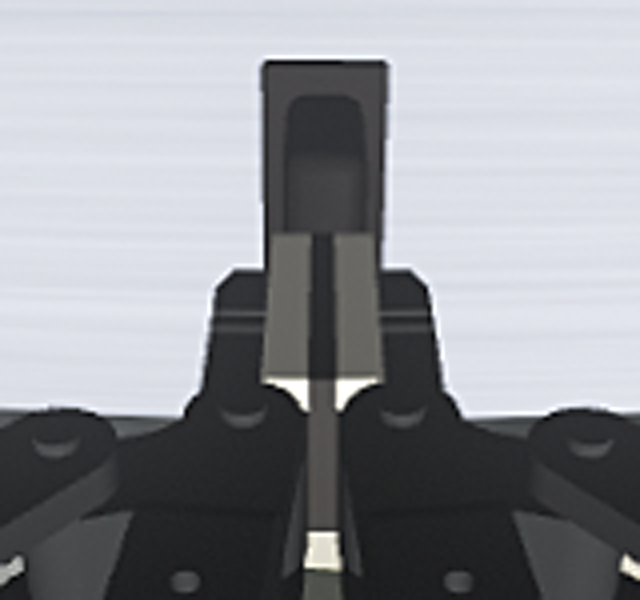

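The pad tips at row 233 overlap the top of the pull, so they closed just above it. The scales also suggest everything sits about 5 mm lower than I assumed. I'll reopen, go lower and watch the force.

```bash
python3 -m crank '[[0,0,0,0],[0,0,0,0],[0,0,0,0],[0,0,0,0],[0,0,0,0]]' 0; python3 -m crank '[[0,0,0.01,0],[0,0,0.02,0],[0,0,0.025,0],[0,0,0.025,0]]'; python3 -m crank '[[0,0,0,0],[0,0,0,0],[0,0,0,0],[0,0,0,0],[0,0,0,0]]' -1 40;python3 -m crank '[[0,0,0,0],[0,0,0,0],[0,0,0,0],[0,0,0,0]]'
```

```text
clock: 4.02
position: [0.4972, 0.0363, 0.0854]
ee_rot: [0.996, -0.084, -0.001, 0.001]
ft_force: [0.2, 0.1, -0.0]
grip_width: 0.498
grasp_force: 0.0
clock: 4.35
position: [0.4968, 0.0362, 0.0747]
ee_rot: [0.997, -0.084, -0.001, 0.001]
ft_force: [0.1, -0.1, 0.5]
grip_width: 0.502
grasp_force: 0.0
clock: 4.77
position: [0.4974, 0.0364, 0.0757]
ee_rot: [0.996, -0.084, -0.0, 0.001]
ft_force: [-1.1, -0.4, 2.3]
grip_width: 0.116
grasp_force: 39.1
clock: 5.1
position: [0.4974, 0.0364, 0.0756]
ee_rot: [0.997, -0.084, -0.0, 0.001]
ft_force: [-1.6, 0.1, 4.1]
grip_width: 0.111
grasp_force: 39.4
```

```bash
python3 -m crank '[[0,0,-0.005,0],[0,0,-0.015,0],[0,0,-0.03,0],[0,0,-0.05,0],[0,0,-0.05,0]]' - 60; python3 -m crank '[[0,0,-0.05,0],[0,0,-0.1,0],[0,0,-0.1,0]]'
python3 - <<'E'
from h import *
st(); snap('scene','s4.png');cv2.imwrite('pics/m6.png',cv2.resize(cv2.imread('pics/s4.png')[120:300,130:370],(800,600)))
E
```

```text
clock: 5.52
position: [0.4981, 0.0365, 0.0971]
ee_rot: [0.997, -0.084, 0.001, 0.001]
ft_force: [1.1, 0.5, -2.3]
grip_width: 0.105
grasp_force: 58.6
clock: 5.77
position: [0.4992, 0.0368, 0.1389]
ee_rot: [0.997, -0.083, 0.002, 0.001]
ft_force: [1.3, 0.7, -0.5]
grip_width: 0.101
grasp_force: 58.9
t 5.77 p [0.4992 0.0368 0.1389] F [ 1.3  0.7 -0.5] w 0.101 gf 58.9
x [ 0.986 -0.166  0.004] y [-0.166 -0.986  0.001] z [ 0.004 -0.002 -1.   ]
```

View pics/m6.png

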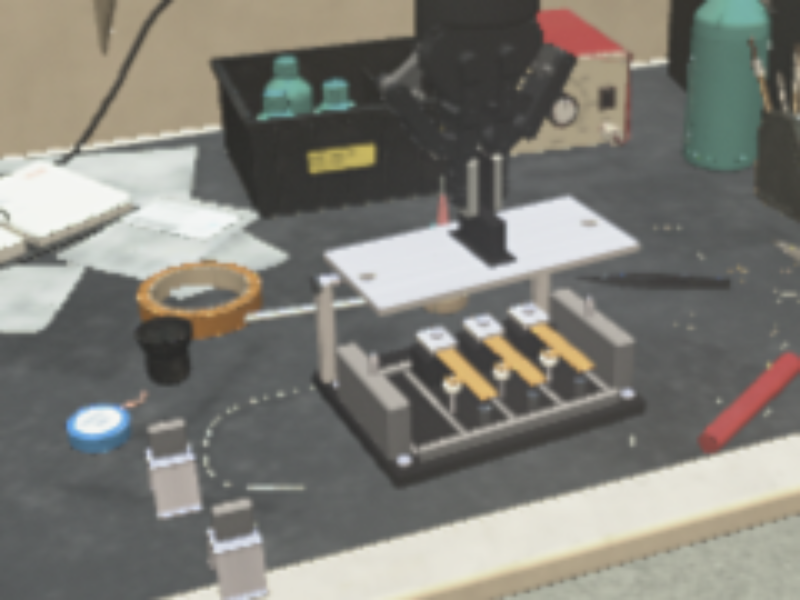

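The cover is lifted and level. Three fingers with white collars are visible at crop columns 440, 487 and 530, and both pins are clear. I'll carry the cover left to about (0.52, 0.375).

```bash
python3 -m crank '[[-0.01,-0.06,0,0],[-0.02,-0.16,0,0],[-0.03,-0.26,0,0],[-0.04,-0.36,0,0],[-0.044,-0.42,0,0]]';python3 -c "
from h import *
print(np.round(readout.get_obs()['tau'],1))"; python3 -m crank '[[-0.01,-0.08,0,0],[-0.02,-0.18,0,0],[-0.03,-0.28,0,0],[-0.04,-0.36,0,0],[-0.044,-0.42,0,0]]'; python3 -m crank '[[0,0,0,0],[0,0,0,0]]'; python3 -c "
from h import *
o=st();print(np.round(o['tau'],1));rel([.52,.375,.024],80)
c=snap('top','t5.png');snap('wrist','w5.png')
a=cv2.imread('pics/t5.png')[90:290,0:260];cv2.imwrite('pics/m7.png',cv2.resize(a,(780,600)))"
```

```text
clock: 6.23
position: [0.5067, 0.2093, 0.1345]
ee_rot: [0.997, -0.082, -0.001, -0.0]
ft_force: [-0.1, 0.5, -1.6]
grip_width: 0.102
grasp_force: 58.9
[  5.2 -50.5  -9.3 -34.3  -0.1  -0.1   0.4]
clock: 6.65
position: [0.5174, 0.3667, 0.1327]
ee_rot: [0.996, -0.084, -0.002, 0.001]
ft_force: [0.4, -0.3, -2.1]
grip_width: 0.1
grasp_force: 58.9
clock: 6.82
position: [0.5158, 0.3686, 0.1332]
ee_rot: [0.997, -0.081, -0.002, 0.001]
ft_force: [0.8, -0.0, -1.8]
grip_width: 0.102
grasp_force: 59.0
t 6.82 p [0.5158 0.3686 0.1332] F [ 0.8 -0.  -1.8] w 0.102 gf 59.0
x [ 0.987 -0.161 -0.003] y [-0.161 -0.987  0.003] z [-0.003 -0.002 -1.   ]
[ -4.3 -66.1  -8.9 -38.   -0.5  -0.2  -0. ]
row [ 0.0087 -0.0183  0.273 ] yaw 0.012 dist 0.11
```

View pics/m7.png

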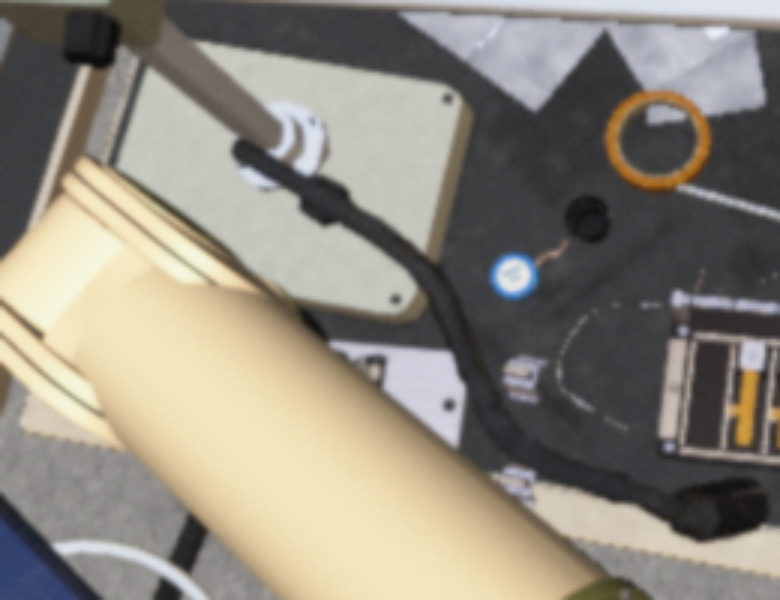

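The cover hangs over free bench, with its right end at crop (460,400), clear of the foot and of the clips at (520,380). Lowering.

```bash
python3 -m crank '[[0.008,-0.018,0.05,0.01],[0.008,-0.018,0.12,0.01],[0.008,-0.018,0.18,0.01],[0.008,-0.018,0.22,0.01],[0.008,-0.018,0.22,0.01]]'; python3 -m crank '[[0,0,0.01,0],[0,0,0.02,0],[0,0,0.03,0],[0,0,0.04,0],[0,0,0.04,0]]';python3 -m crank '[[0,0,0.003,0],[0,0,0.006,0],[0,0,0.006,0],[0,0,0.006,0]]'
```

```text
clock: 7.33
position: [0.5212, 0.3679, 0.0422]
ee_rot: [0.996, -0.091, -0.004, 0.003]
ft_force: [-0.5, -0.2, -3.2]
grip_width: 0.104
grasp_force: 59.0
clock: 7.75
position: [0.5221, 0.3717, 0.0302]
ee_rot: [0.996, -0.089, -0.001, 0.001]
ft_force: [-0.6, -0.4, -2.0]
grip_width: 0.104
grasp_force: 59.0
clock: 8.08
position: [0.5222, 0.372, 0.0283]
ee_rot: [0.996, -0.089, -0.001, 0.001]
ft_force: [-0.0, -0.6, -2.2]
grip_width: 0.107
grasp_force: 59.0
```

```bash
python3 -m crank '[[0,0,0.004,0],[0,0,0.008,0],[0,0,0.008,0],[0,0,0.008,0]]';python3 -m crank '[[0,0,0.003,0],[0,0,0.006,0],[0,0,0.006,0],[0,0,0.006,0]]'
```

```text
clock: 8.42
position: [0.5221, 0.3719, 0.0248]
ee_rot: [0.996, -0.089, -0.001, 0.001]
ft_force: [0.4, 1.0, -1.6]
grip_width: 0.101
grasp_force: 59.0
clock: 8.75
position: [0.5223, 0.3721, 0.0237]
ee_rot: [0.996, -0.089, -0.001, 0.001]
ft_force: [-3.0, -2.8, 8.6]
grip_width: 0.102
grasp_force: 60.6
```

```bash
python3 -m crank '[[0,0,-0.003,0],[0,0,-0.003,0],[0,0,-0.003,0],[0,0,-0.003,0],[0,0,-0.003,0]]' 0.2; python3 -m crank '[[0,0,-0.05,0],[0,0,-0.12,0],[0,0,-0.22,0],[0,0,-0.32,0],[0,0,-0.4,0]]'; python3 -c "
from h import *
o=st();rel([.475,-.005,.15],80);rel([.475,.1,.18],80)"
```

```text
clock: 9.17
position: [0.5222, 0.3719, 0.0236]
ee_rot: [0.996, -0.089, -0.001, 0.001]
ft_force: [0.3, 0.3, 0.1]
grip_width: 0.599
grasp_force: 0.0
clock: 9.58
position: [0.5228, 0.3725, 0.1868]
ee_rot: [0.996, -0.089, -0.0, 0.0]
ft_force: [0.0, 0.9, 0.2]
grip_width: 0.596
grasp_force: 0.0
t 9.58 p [0.5228 0.3725 0.1868] F [0.  0.9 0.2] w 0.596 gf 0.0
x [ 0.984 -0.177 -0.001] y [-0.177 -0.984  0.   ] z [-0.001 -0.    -1.   ]
row [0.0498 0.9498 0.0923] yaw -0.0034 dist 0.382
row [0.0032 0.6915 0.0173] yaw -0.0034 dist 0.277
```

The cover is laid at a height that matches the geometry. Now over the fingers with the gripper shut.

```bash
python3 -m crank '[[0,0.1,0,0],[0,0.2,0,0],[0,0.3,0,0],[0,0.4,0,0],[0,0.47,0,0]]' -1 30; python3 -m crank '[[0.03,0.1,0.02,0],[0.03,0.2,0.04,0],[0.03,0.3,0.06,0],[0.03,0.4,0.06,0],[0.03,0.4,0.06,0]]';python3 -m crank '[[0,0,0,0],[0,0,0,0]]'
python3 - <<'E'
from h import *
o=st();print(o['joint_pos'].round(2) if hasattr(o['joint_pos'],'round') else o['joint_pos'])
c=snap('wrist','w6.png');snap('top','t6.png')
k=(cv2.cvtColor(c['color'],cv2.COLOR_RGB2HSV));m=cv2.inRange(k,(10,90,90),(35,255,255))
n,l,s,ce=cv2.connectedComponentsWithStats(m)
print([(s[i].tolist(),ce[i].round(1).tolist()) for i in range(1,n) if s[i][4]>60])
print([proj(c,[.4497,-.0125,.0395],True),proj(c,[.4559,.0229,.0395],True),proj(c,[.462,.058,.0395],True)])
cv2.imwrite('pics/m8.png',cv2.resize(c['color'][130:330,130:390,::-1],(780,600)))
E
```

```text
clock: 10.0
position: [0.4888, 0.1833, 0.184]
ee_rot: [0.996, -0.09, -0.001, 0.001]
ft_force: [1.3, 0.3, -0.3]
grip_width: -0.003
grasp_force: 0.0
clock: 10.42
position: [0.4711, 0.0193, 0.1598]
ee_rot: [0.996, -0.094, -0.002, 0.002]
ft_force: [-0.6, -0.0, -0.1]
grip_width: 0.003
grasp_force: 0.0
clock: 10.58
position: [0.4728, 0.0279, 0.1605]
ee_rot: [0.996, -0.089, -0.001, 0.001]
ft_force: [0.2, -0.3, -0.1]
grip_width: 0.002
grasp_force: 0.0
t 10.58 p [0.4728 0.0279 0.1605] F [ 0.2 -0.3 -0.1] w 0.002 gf 0.0
x [ 0.984 -0.177 -0.002] y [-0.177 -0.984  0.001] z [-0.002 -0.001 -1.   ]
[ 0.06  0.06 -0.22  1.92  0.02  1.16 -1.92]
[([212, 142, 24, 64, 921], [226.9, 173.9]), ([250, 142, 23, 64, 965], [264.7, 173.8]), ([287, 142, 25, 64, 915], [302.6, 173.8])]
[array([306.2, 199.4]), array([269.3, 199.7]), array([232.4, 199.9])]
```

View pics/m8.png

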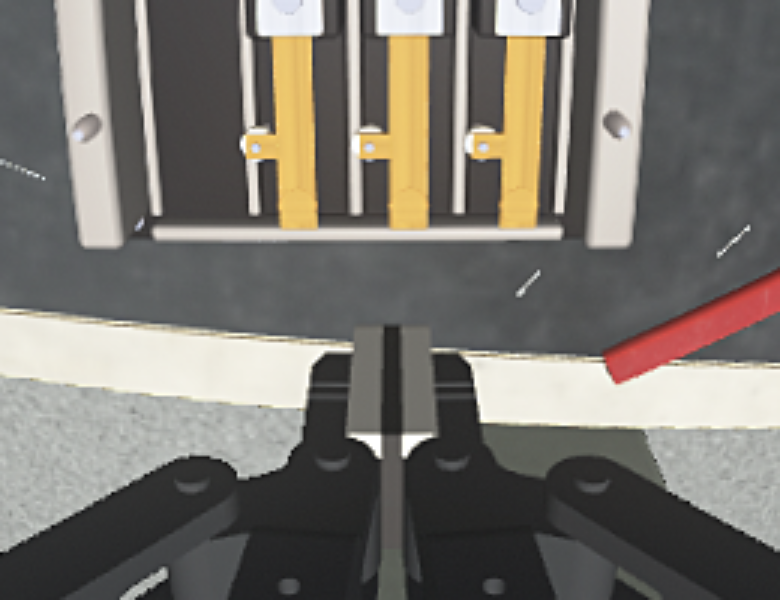

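The view is clear. The pads are at crop (298,206), (408,206) and (518,206). The collars sit about 20 mm behind the pads and 13 mm to the left, and the pins are at (88,126) and (617,126).

Run:
```python
from h import *
c=load('w6.png')
W=lambda u,v,z:pix(c,(130+u/3,130+v/3),z,True)
for u in(298,408,518): print('pad',W(u,205,.0395))
p1,p2=W(90,125,.064),W(615,125,.064);print('pins',p1,p2,(p1+p2)/2,np.linalg.norm(p1-p2))
for u in(257,369,482):print('collar',W(u,143,.03))
q1,q2=W(78,246,.052),W(635,246,.052);print('wall front',q1,q2)
t=W(408,205,.0395); print('ring corr')
for off in (0,): rel([t[0]-.004*.984,t[1]+.004*.177,.07],80+90)
print('tip in image expected for offset', [ (o,proj(c,[.4728+.011,.0279-.002,.1605-o],True)) for o in (0,.005,.010,.017)])
```

```text
pad [0.46411979 0.06059717 0.0395    ]
pad [0.45783725 0.02579317 0.0395    ]
pad [ 0.45145937 -0.00918763  0.0395    ]
pins [0.50795904 0.11213406 0.064     ] [ 0.48038188 -0.03843798  0.064     ] [0.49417046 0.03684804 0.064     ] 0.153076577052419
collar [0.48433286 0.07099578 0.03      ]
collar [0.47770274 0.03497777 0.03      ]
collar [ 0.47120677 -0.00119303  0.03      ]
wall front [0.46726352 0.13288635 0.052     ] [ 0.43558226 -0.04384418  0.052     ]
ring corr
row [-0.0451  0.0139  0.2262] yaw 1.4985 dist 0.092
tip in image expected for offset [(0, array([262.2, 231.3])), (0.005, array([262.1, 227.3])), (0.01, array([262.1, 223.6])), (0.017, array([262. , 218.7]))]
```

```bash
for i in 1 2 3; do python3 -m crank '[[0,0,0,-0.12],[0,0,0,-0.24],[0,0,0,-0.36],[0,0,0,-0.48],[0,0,0,-0.5]]' >/dev/null; done; python3 -m crank '[[0,0,0,0],[0,0,0,0]]'
python3 - <<'E'
from h import *
o=st(); print(np.round(o['joint_pos'],2))
u=np.array([.9848,-.1736])
for p in((.4641,.0606),(.4578,.0258),(.4515,-.0092)):
    q=np.array(p)-.0045*u; rel([*q,.07],170)
E
```

```text
clock: 12.1
position: [0.4726, 0.0278, 0.1603]
ee_rot: [0.769, 0.639, -0.001, -0.0]
ft_force: [-0.7, -0.0, 0.4]
grip_width: 0.003
grasp_force: 0.0
t 12.1 p [0.4726 0.0278 0.1603] F [-0.7 -0.   0.4] w 0.003 gf 0.0
x [ 0.183  0.983 -0.002] y [ 0.983 -0.183 -0.002] z [-0.002 -0.001 -1.   ]
[ 0.11  0.07 -0.27  1.92  0.02  1.16 -0.36]
row [ 0.077  -0.0467  0.2258] yaw -0.0088 dist 0.097
row [-0.0114 -0.0463  0.2259] yaw -0.0088 dist 0.092
row [-0.1003 -0.0458  0.2261] yaw -0.0088 dist 0.101
```

```bash
python3 -m crank '[[-0.011,-0.046,0.08,-0.009],[-0.011,-0.046,0.16,-0.009],[-0.011,-0.046,0.22,-0.009],[-0.011,-0.046,0.225,-0.009],[-0.011,-0.046,0.225,-0.009]]'|egrep 'pos|ft_'; python3 -m crank '[[0,0,0.01,0],[0,0,0.02,0],[0,0,0.02,0],[0,0,0.02,0]]'|egrep 'pos|ft_';python3 -m crank '[[0,0,0.01,0],[0,0,0.01,0],[0,0,0.01,0]]'|egrep 'pos|ft_';python3 -m crank '[[0,0,0.01,0],[0,0,0.01,0],[0,0,0.01,0]]'|egrep 'pos|ft_'
```

```text
position: [0.4527, 0.0264, 0.0698]
ft_force: [-0.5, 0.6, -0.2]
position: [0.4539, 0.0263, 0.063]
ft_force: [0.1, 0.0, 0.3]
position: [0.4534, 0.0263, 0.0583]
ft_force: [-0.4, 0.0, -0.0]
position: [0.4532, 0.0263, 0.0541]
ft_force: [0.1, -0.4, 0.8]
```

```bash
python3 -m crank '[[0,0,0.01,0],[0,0,0.01,0],[0,0,0.01,0]]'|egrep 'pos|ft_';python3 -m crank '[[0,0,0.01,0],[0,0,0.01,0],[0,0,0.01,0]]'|egrep 'pos|ft_';python3 -m crank '[[0,0,0.005,0],[0,0,0.005,0],[0,0,0.005,0],[0,0,0.005,0]]'|egrep 'pos|ft_'
```

```text
position: [0.4532, 0.0263, 0.0501]
ft_force: [0.0, 0.8, -0.0]
position: [0.4532, 0.0262, 0.0461]
ft_force: [0.4, 0.3, 0.4]
position: [0.4535, 0.0263, 0.0444]
ft_force: [0.5, 0.6, 0.4]
```

```bash
python3 -m crank '[[0,0,0.005,0],[0,0,0.01,0],[0,0,0.01,0],[0,0,0.01,0]]'|egrep 'pos|ft_';python3 -m crank '[[0,0,0.005,0],[0,0,0.005,0],[0,0,0.005,0],[0,0,0.005,0]]'|egrep 'pos|ft_';python3 -m crank '[[0,0,0.005,0],[0,0,0.005,0],[0,0,0.005,0],[0,0,0.005,0]]'|egrep 'pos|ft_'
```

```text
position: [0.4533, 0.0263, 0.0402]
ft_force: [0.2, -0.1, 0.1]
position: [0.4534, 0.0262, 0.0384]
ft_force: [-0.5, 0.3, -0.1]
position: [0.4534, 0.0262, 0.0364]
ft_force: [-0.1, 0.7, 0.6]
```

```bash
python3 -m crank '[[0,0,0.005,0],[0,0,0.005,0],[0,0,0.005,0],[0,0,0.005,0]]'|egrep 'pos|ft_';python3 -m crank '[[0,0,0.005,0],[0,0,0.005,0],[0,0,0.005,0],[0,0,0.005,0]]'|egrep 'pos|ft_';python3 -m crank '[[0,0,0.005,0],[0,0,0.005,0],[0,0,0.005,0],[0,0,0.005,0]]'|egrep 'pos|ft_'
```

```text
position: [0.4534, 0.0262, 0.0343]
ft_force: [-0.3, -0.1, -0.6]
position: [0.4536, 0.0263, 0.0325]
ft_force: [0.2, -0.2, 1.1]
position: [0.4536, 0.0263, 0.0305]
ft_force: [-0.3, -0.2, 3.0]
```

```bash
python3 -m crank '[[0,0,0.005,0],[0,0,0.01,0],[0,0,0.01,0],[0,0,0.01,0]]'|egrep 'pos|ft_';python3 -m crank '[[0,0,0.005,0],[0,0,0.005,0],[0,0,0.005,0],[0,0,0.005,0]]'|egrep 'pos|ft_';python3 -m crank '[[0,0,0.005,0],[0,0,0.005,0],[0,0,0.005,0],[0,0,0.005,0]]'|egrep 'pos|ft_';python3 -m crank '[[0,0,0.003,0],[0,0,0.003,0],[0,0,0.003,0],[0,0,0.003,0]]'|egrep 'pos|ft_'
```

```text
position: [0.4539, 0.0262, 0.0266]
ft_force: [0.1, -1.1, 6.5]
position: [0.4541, 0.0262, 0.0248]
ft_force: [0.3, -0.1, 8.1]
position: [0.4543, 0.0262, 0.023]
ft_force: [-0.5, -1.4, 10.7]
position: [0.4546, 0.0262, 0.0222]
ft_force: [-1.8, -1.1, 15.1]
```

```bash
python3 -m crank '[[0,0,-0.05,0],[0,0,-0.1,0],[0,0,-0.1,0]]'|egrep 'pos|ft_'; python3 -m crank '[[-0.045,0,0,0],[-0.09,0,0,0],[-0.09,0,0.05,0],[-0.09,0,0.06,0],[-0.09,0,0.06,0]]'|egrep 'pos|ft_';python3 -m crank '[[0,0,0.005,0],[0,0,0.01,0],[0,0,0.01,0],[0,0,0.01,0]]'|egrep 'pos|ft_';python3 -m crank '[[0,0,0.005,0],[0,0,0.01,0],[0,0,0.01,0],[0,0,0.01,0]]'|egrep 'pos|ft_';python3 -m crank '[[0,0,0.005,0],[0,0,0.005,0],[0,0,0.005,0],[0,0,0.005,0]]'|egrep 'pos|ft_'
```

```text
position: [0.455, 0.0265, 0.0638]
ft_force: [1.1, -0.6, 1.0]
position: [0.4458, -0.0091, 0.0356]
ft_force: [-0.3, 0.8, -0.4]
position: [0.4476, -0.0089, 0.0335]
ft_force: [-0.6, 0.3, 1.1]
position: [0.4477, -0.0091, 0.0294]
ft_force: [1.4, 1.1, 0.9]
position: [0.4475, -0.0092, 0.0273]
ft_force: [1.5, 1.0, 2.8]
```

```bash
python3 -m crank '[[0,0,0.005,0],[0,0,0.008,0],[0,0,0.008,0],[0,0,0.008,0]]'|egrep 'pos|ft_';python3 -m crank '[[0,0,0.003,0],[0,0,0.003,0],[0,0,0.003,0],[0,0,0.003,0]]'|egrep 'pos|ft_';python3 -m crank '[[0,0,0.002,0],[0,0,0.002,0],[0,0,0.002,0],[0,0,0.002,0]]'|egrep 'pos|ft_';python3 -m crank '[[0,0,0.002,0],[0,0,0.002,0],[0,0,0.002,0],[0,0,0.002,0]]'|egrep 'pos|ft_'
```

```text
position: [0.4475, -0.0093, 0.024]
ft_force: [1.7, 0.0, 3.8]
position: [0.4474, -0.0093, 0.0229]
ft_force: [3.0, -0.3, 3.1]
position: [0.4476, -0.0093, 0.0224]
ft_force: [0.0, -0.8, 7.7]
position: [0.4478, -0.0093, 0.0219]
ft_force: [-1.6, -0.2, 12.3]
```

The right finger is weak, at about 3.5 N just before its stop. The middle one is sound at about 10.7 N. Now the left finger.

```bash
python3 -m crank '[[0,0,-0.05,0],[0,0,-0.1,0],[0,0,-0.1,0]]'|egrep 'pos|ft_'; python3 -m crank '[[0.09,0,0,0],[0.18,0,0,0],[0.18,0,0.03,0],[0.18,0,0.06,0],[0.18,0,0.06,0]]'|egrep 'pos|ft_';python3 -m crank '[[0,0,0.005,0],[0,0,0.01,0],[0,0,0.01,0],[0,0,0.01,0]]'|egrep 'pos|ft_';python3 -m crank '[[0,0,0.005,0],[0,0,0.01,0],[0,0,0.01,0],[0,0,0.01,0]]'|egrep 'pos|ft_';python3 -m crank '[[0,0,0.005,0],[0,0,0.005,0],[0,0,0.005,0],[0,0,0.005,0]]'|egrep 'pos|ft_'
```

```text
position: [0.4484, -0.0092, 0.0636]
ft_force: [0.6, -0.3, -0.1]
position: [0.4571, 0.0618, 0.0345]
ft_force: [-0.2, -0.0, 0.9]
position: [0.4595, 0.0614, 0.0334]
ft_force: [0.0, -0.4, 0.6]
position: [0.4597, 0.0616, 0.0292]
ft_force: [0.9, -0.9, 1.5]
position: [0.4596, 0.0617, 0.0272]
ft_force: [0.4, -0.8, 2.7]
```

```bash
python3 -m crank '[[0,0,0.005,0],[0,0,0.008,0],[0,0,0.008,0],[0,0,0.008,0]]'|egrep 'pos|ft_';python3 -m crank '[[0,0,0.003,0],[0,0,0.003,0],[0,0,0.003,0],[0,0,0.003,0]]'|egrep 'pos|ft_';python3 -m crank '[[0,0,0.002,0],[0,0,0.002,0],[0,0,0.002,0],[0,0,0.002,0]]'|egrep 'pos|ft_';python3 -m crank '[[0,0,0.002,0],[0,0,0.002,0],[0,0,0.002,0],[0,0,0.002,0]]'|egrep 'pos|ft_'; python3 -c "
from h import *
st()"
```

```text
position: [0.4595, 0.0618, 0.0239]
ft_force: [2.0, -1.0, 3.5]
position: [0.4595, 0.0618, 0.0228]
ft_force: [1.1, 0.2, 3.3]
position: [0.4597, 0.0618, 0.0223]
ft_force: [1.3, -0.7, 8.2]
position: [0.4598, 0.0618, 0.0218]
ft_force: [-0.8, -0.1, 13.0]
t 23.52 p [0.4598 0.0618 0.0218] F [-0.8 -0.1 13. ] w -0.001 gf 6.3
x [ 0.168  0.986 -0.002] y [ 0.986 -0.168 -0.001] z [-0.002 -0.001 -1.   ]
```

All fingers are felt: left weak, middle sound, right weak. The clips therefore go at y = +18 and y = -54. I'll lift off, fit the unit pose from all the saved features, and get the clip poses.

```bash
python3 -m crank '[[0,0,-0.1,0],[0,0,-0.2,0],[0,0,-0.3,0],[0,0,-0.35,0],[0,0,-0.35,0]]' 1 |egrep 'pos|ft_'
python3 - <<'E'
from h import *
from scipy.optimize import least_squares
w1,w2,w6=load('w1.png'),load('w2.png'),load('w6.png');k=1/1.5625
ob=[(w2,u*k,v*k,'r',y,.089) for (u,v),y in zip(((212,171),(296,169),(400,169),(500,170),(589,174)),(.072,.036,0,-.036,-.072))]
ob+=[(w1,u*k,224*k,'r',y,.089) for u,y in((328,.036),(383,0),(437,-.036),(492,-.072))]
ob+=[(w6,130+u/3,130+205/3,'p',y,.0395) for u,y in((298,.018),(408,-.018),(518,-.054))]
ob+=[(w6,130+u/3,130+125/3,'c',y,.063) for u,y in((90,.08),(615,-.08))]
def f(x,full=False):
    X,Y,a,dz,xr=x; ux=np.array([np.cos(a),np.sin(a)]);uy=np.array([-ux[1],ux[0]]);r=[]
    for c,u,v,t,y,z in ob:
        xx={'r':xr,'p':xr-.102,'c':0}[t]; q=np.array([X,Y])+ux*xx+uy*y
        r+=list(proj(c,[*q,z+dz],True)-[u,v])
    return np.array(r)
s=least_squares(f,[.493,.036,-.17,0,.07],loss='soft_l1',diff_step=1e-3,x_scale=[.01,.01,.05,.01,.01]);print(s.x,np.degrees(s.x[2]));print(f(s.x).reshape(-1,2).round(1).tolist())
X,Y,a,dz,xr=s.x;ux=np.array([np.cos(a),np.sin(a)]);uy=np.array([-ux[1],ux[0]])
for y in(.018,-.018,-.054):print(y,'rail',np.array([X,Y])+ux*xr+uy*y,'pad',np.array([X,Y])+ux*(xr-.102)+uy*y)
st()
E
```

```text
position: [0.4615, 0.0624, 0.1654]
ft_force: [0.6, 0.6, -0.0]
[ 4.94013979e-01  3.74445133e-02 -1.75297890e-01  3.16071470e-22
  6.88757871e-02] -10.043829252804816
[[-2.5, 2.6], [2.4, 0.6], [0.0, -0.3], [0.4, 0.8], [2.5, 2.1], [-3.2, -1.2], [-1.3, -1.4], [1.6, -1.1], [3.3, -0.3], [-0.4, -0.3], [0.2, -0.4], [0.7, -0.6], [-3.8, 0.5], [2.9, -0.5]]
0.018 rail [0.56497345 0.04315662] pad [0.46453663 0.06094557]
-0.018 rail [0.55869499 0.00770833] pad [0.45825818 0.02549728]
-0.054 rail [ 0.55241654 -0.02773996] pad [ 0.45197973 -0.00995101]
t 23.93 p [0.4615 0.0624 0.1654] F [ 0.6  0.6 -0. ] w 0.706 gf 0.0
x [ 0.168  0.986 -0.   ] y [ 0.986 -0.168  0.003] z [ 0.003 -0.001 -1.   ]
```

```bash
cat > fit.py <<'E'
from h import *
from scipy.optimize import least_squares
w1,w2,w6=load('w1.png'),load('w2.png'),load('w6.png');k=1/1.5625
ob=[(w2,u*k,v*k,'r',y,.089) for (u,v),y in zip(((296,169),(400,169),(500,170)),(.036,0,-.036))]
ob+=[(w1,u*k,224*k,'r',y,.089) for u,y in((328,.036),(383,0),(437,-.036),(492,-.072))]
ob+=[(w6,130+u/3,130+205/3,'p',y,.0395) for u,y in((298,.018),(408,-.018),(518,-.054))]
ob+=[(w6,130+u/3,130+125/3,'c',y,.063) for u,y in((90,.08),(615,-.08))]
def f(x):
    X,Y,a,dz,xr=x; ux=np.array([np.cos(a),np.sin(a)]);uy=np.array([-ux[1],ux[0]]);r=[]
    for c,u,v,t,y,z in ob:
        q=np.array([X,Y])+ux*{'r':xr,'p':xr-.102,'c':0}[t]+uy*y
        r+=list(proj(c,[*q,z+dz],True)-[u,v])
    return np.array(r)
s=least_squares(f,[.493,.036,-.17,-.004,.07],loss='soft_l1',diff_step=[1e-2,5e-2,2e-2,.5,2e-2])
if __name__=='__main__':
    print(s.x,np.degrees(s.x[2]));print(f(s.x).reshape(-1,2).round(1).tolist())
    X,Y,a,dz,xr=s.x;ux=np.array([np.cos(a),np.sin(a)]);uy=np.array([-ux[1],ux[0]])
    for y in(.018,-.018,-.054):print(y,'rail',np.array([X,Y])+ux*xr+uy*y,'pad',np.array([X,Y])+ux*(xr-.102)+uy*y)
E
python3 fit.py
python3 - <<'E'
from h import *
# clip tabs: look at wrist pic saved earlier w5? and top t6: find tab outlines
c=load('t6.png'); im=cv2.cvtColor(c['color'],cv2.COLOR_RGB2BGR)
print(proj(c,[.527,.245,.054]),proj(c,[.436,.25,.054]))
cv2.imwrite('pics/cl.png',cv2.resize(im[195:265,150:200],None,fx=8,fy=8,interpolation=cv2.INTER_CUBIC))
E
```

```text
[ 0.49353862  0.0378417  -0.17886304 -0.00184163  0.06890972] -10.248097382553327
[[3.0, 1.1], [-0.1, 0.4], [-0.4, 1.7], [-2.9, -1.1], [-1.3, -1.2], [1.4, -0.8], [2.9, 0.1], [-0.6, -0.5], [-0.3, -0.5], [-0.1, -0.6], [-3.4, 0.2], [2.0, -0.2]]
0.018 rail [0.5645514  0.04329475] pad [0.46417864 0.06144166]
-0.018 rail [0.55814661 0.00786907] pad [0.45777385 0.02601598]
-0.054 rail [ 0.55174182 -0.0275566 ] pad [ 0.45136906 -0.0094097 ]
[172.6 214.2] [171.8 250.5]
```

```bash
python3 -m crank '[[0.08,0,-0.02,0],[0.16,0,-0.036,0],[0.24,-0.01,-0.036,0],[0.34,-0.012,-0.036,0],[0.347,-0.012,-0.036,0]]' 1 |egrep 'pos|ft_';python3 -m crank '[[0,0,0,0],[0,0,0,0]]'
python3 - <<'E'
from h import *
st()
c=snap('wrist','w7.png'); print(proj(c,[.527,.245,.054],True),proj(c,[.436,.25,.054],True),proj(c,[.522,.372,.005],True))
cv2.imwrite('pics/m9.png',cv2.resize(c['color'][:,:,::-1],(800,600),interpolation=cv2.INTER_CUBIC))
E
```

```text
position: [0.4766, 0.2067, 0.1743]
ft_force: [-1.6, 0.0, -0.2]
clock: 24.52
position: [0.4776, 0.199, 0.174]
ee_rot: [0.764, 0.645, -0.003, -0.001]
ft_force: [-0.5, -1.5, -0.3]
grip_width: 1.002
grasp_force: 0.0
t 24.52 p [0.4776 0.199  0.174 ] F [-0.5 -1.5 -0.3] w 1.002 gf 0.0
x [ 0.168  0.986 -0.003] y [ 0.986 -0.168 -0.004] z [-0.005 -0.003 -1.   ]
[305.7 128.7] [206.1 140. ] [274.8   8.1]
```

View pics/m9.png

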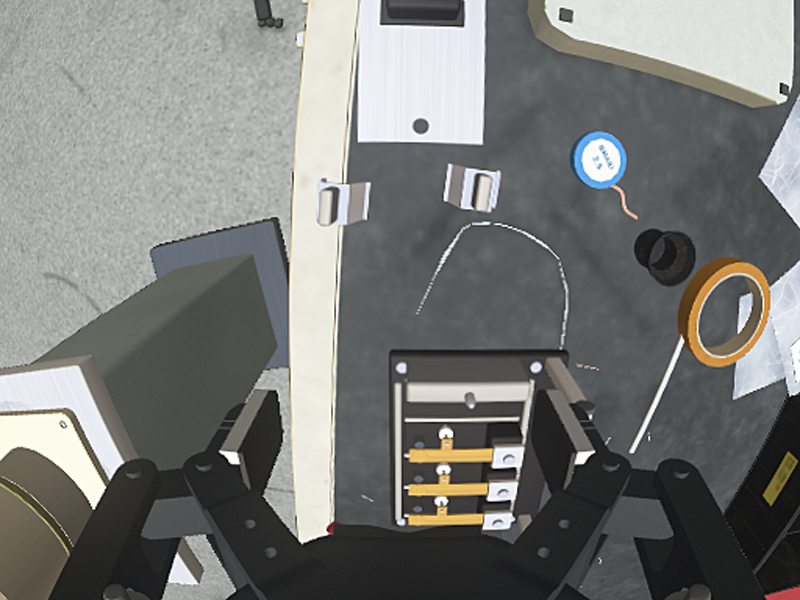

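The tabs are at (484,190) for clip 1 and (327,204) for clip 2. The cover lies flat beyond them, with its hole at (421,126), and all the collars show.

Run:
```python
from h import *
c=load('w7.png');k=1/1.5625
for u,yaw in(((484,190),160),((327,204),165)):
    p=pix(c,(u[0]*k,u[1]*k),.052,True);print(p,'top->',pix(load('t6.png'),(0,0),0)[:0]);rel([p[0],p[1],.09],yaw)
```

```text
[0.53189526 0.25061955 0.052     ] top-> []
row [0.1525 0.1117 0.2098] yaw 0.1712 dist 0.113
[0.44025017 0.25778793 0.052     ] top-> []
row [ 0.1315 -0.1171  0.2107] yaw 0.0878 dist 0.11
```

```bash
python3 -m crank '[[0.08,0.06,0.05,0.1],[0.149,0.109,0.1,0.17],[0.149,0.109,0.2,0.17],[0.149,0.109,0.22,0.17],[0.149,0.109,0.22,0.17]]' 0.1 40|egrep 'pos|ft_';python3 -m crank '[[0,0,0,0],[0,0,0,0],[0,0,0,0]]' |egrep 'pos|width'; python3 -c "
from h import *
st();rel([.531,.249,.031]);c=snap('wrist','w8.png');print(proj(c,[.531,.249,.052],True))
cv2.imwrite('pics/w8.png',c['color'][:,:,::-1])"
```

```text
position: [0.5293, 0.2483, 0.0839]
ft_force: [-0.1, 0.4, -0.1]
position: [0.5323, 0.2506, 0.0895]
grip_width: 0.554
t 25.23 p [0.5323 0.2506 0.0895] F [ 0.7 -0.1 -0.3] w 0.554 gf 0.0
x [ 0.341  0.94  -0.   ] y [ 0.94  -0.341  0.001] z [ 0.001 -0.    -1.   ]
row [-0.0049 -0.0018  0.1462] yaw 0 dist 0.059
[258.7 224.8]
```

```bash
python3 -m crank '[[-0.003,-0.001,0.04,0],[-0.003,-0.001,0.08,0],[-0.003,-0.001,0.12,0],[-0.003,-0.001,0.145,0],[-0.003,-0.001,0.145,0]]'|egrep 'pos|ft_';python3 -m crank '[[0,0,0,0],[0,0,0,0],[0,0,0,0],[0,0,0,0],[0,0,0,0]]' -1 40; python3 -m crank '[[0,0,0,0],[0,0,0,0],[0,0,0,0]]'
```

```text
position: [0.5294, 0.2491, 0.0279]
ft_force: [-0.2, -1.0, -0.7]
clock: 26.12
position: [0.531, 0.2502, 0.0304]
ee_rot: [0.819, 0.574, -0.0, 0.0]
ft_force: [-1.4, -0.8, 5.9]
grip_width: 0.078
grasp_force: 42.0
clock: 26.37
position: [0.531, 0.2503, 0.0304]
ee_rot: [0.818, 0.575, -0.0, 0.0]
ft_force: [-0.2, -0.2, 7.3]
grip_width: 0.081
grasp_force: 42.0
```

```bash
python3 -m crank '[[0,0,-0.03,0],[0,0,-0.1,0],[0,0,-0.2,-0.05],[0,0,-0.3,-0.12],[0,0,-0.32,-0.165]]' - 50|egrep 'pos|ft_|wid';python3 -m crank '[[0,0,0,0],[0,0,0,0]]' |egrep 'pos|ft_|width'; python3 -c "
from h import *
st();rel([.552,.12,.155],170);rel([.552,-.0275,.150],170)
c=load('w1.png');print('bottle cap',pix(c,(452/1.5625,100/1.5625),.08,True),pix(c,(452/1.5625,100/1.5625),.1,True))"
```

```text
position: [0.5329, 0.2517, 0.165]
ft_force: [-0.3, 1.5, 0.7]
grip_width: 0.076
position: [0.5306, 0.2499, 0.1578]
ft_force: [-0.5, -0.0, -1.2]
grip_width: 0.077
t 26.95 p [0.5306 0.2499 0.1578] F [-0.5 -0.  -1.2] w 0.077 gf 50.3
x [ 0.174  0.985 -0.001] y [ 0.985 -0.174 -0.001] z [-0.001 -0.001 -1.   ]
row [-0.3105  0.1093  0.0073] yaw -0.0008 dist 0.132
row [-0.6735  0.1736  0.0202] yaw -0.0008 dist 0.278
bottle cap [ 0.62910865 -0.0300967   0.08      ] [ 0.62755569 -0.02791261  0.1       ]
```

```bash
python3 -m crank '[[-0.06,0.02,0,0],[-0.14,0.05,0,0],[-0.22,0.08,0,0],[-0.29,0.105,0,0],[-0.31,0.11,0,0]]'|egrep 'pos|ft_|wid';python3 -m crank '[[-0.06,0.01,0,0],[-0.15,0.03,0,0],[-0.25,0.045,0,0],[-0.33,0.06,0,0],[-0.363,0.064,0,0]]' |egrep 'pos|ft_|width';python3 -m crank '[[0,0,0,0],[0,0,0,0],[0,0,0,0]]' |egrep 'pos|ft_|width'; python3 -c "
from h import *
o=st();print(np.round(o['tau'],1));rel([.552,-.0275,.12],170)
c=snap('wrist','w9.png');snap('scene','s9.png');snap('top','t9.png')
print(proj(c,[.5517,-.0275,.089],True),proj(c,[.5645,.0433,.089],True))"
```

```text
position: [0.5525, 0.1138, 0.1554]
ft_force: [0.2, -0.0, 0.3]
grip_width: 0.08
position: [0.5512, -0.033, 0.1557]
ft_force: [-0.3, 0.0, -0.5]
grip_width: 0.081
position: [0.552, -0.0256, 0.1566]
ft_force: [-0.0, 0.1, -0.6]
grip_width: 0.079
t 28.03 p [ 0.552  -0.0256  0.1566] F [-0.   0.1 -0.6] w 0.079 gf 50.3
x [ 0.172  0.985 -0.001] y [ 0.985 -0.172 -0.004] z [-0.004 -0.001 -1.   ]
[  1.5 -53.4  -1.  -37.1   0.1   0.    0. ]
row [-0.0044  0.0012  0.0914] yaw 0.0013 dist 0.037
[260. 208.] [260.5 114.4]
```

Run:
```python
from h import *
c=load('w9.png');g=cv2.cvtColor(c['color'],cv2.COLOR_RGB2GRAY).astype(int)
for r in range(60,230,4): print(r,' '.join('%3d'%v for v in g[r,236:288:2]))
for y in(.072,.036,0,-.036):
    ux=np.array([.984,-.177]);uy=np.array([.177,.984]);q=np.array([.4935,.0378])+ux*.0689+uy*y;print(y,proj(c,[*q,.087],True))
```

```text
60  78  75 179 214 207  69  79  80  80  62 227 222 222 223 229 101  80  80  84  44 110 104 102 100  97  93
64  78  76 184 214 211  77  79  81  81  65 233 223 223 223 228 106  79  81  83  49 107 101  99  97  93  96
68  79  77 180 215 212  77  79  80  80  66 233 222 223 223 226 124  79  83  85  50 107  99  96  94  95  99
72  79  73 174 215 210  80  80  79  81  67 233 223 223 223 226 124  79  82  85  48 109 102 101  96  99 105
76  78  74 166 218 210  90  80  82  81  70 232 223 223 223 227 124  81  82  87  49 104 101 103 103 104 106
80  79  76 149 219 209  95  80  82  80  72 233 223 223 224 231  98  81  84  83  52 154 254 250  92 101  96
84  79  74 150 218 209  92  82  81  81  75 236 223 223 224 233  99  82  84  85  43  99  97  97  95  95  96
88  93  72 146 219 208  92  81  82  81  74 155 130 130 140 155  87  83  83  82  42  99  95  94  94  95  94
92 188  69 149 218 208  90  83  82  83  81 245 235 235 235 242 101  82  85  82  40 108 103  99  97  96  93
96  37  71 152 219 207  75  82  83  82  81 235 223 224 224 231 102  82  83  81  43 103 100  99  97  96  92
100  27  73 167 217 208  71  8
[... 2910 characters left out ...]
234 235 124  79  86 230 224 225 225 209  94  83  85  52  88  85  84  85  83  81  82
212 140 120 116  66  68  69  67  67  68  84 229 224 224 225 211 100  56  62  83  91  87  88 119 118 152 239
216 172 119 122 117  92  94  95  96  96  97 229 224 224 225 209 110  87  90  94  93  93 111 121 121 175 229
220 171 136 122 124 107  97  95  94  94 106 228 224 225 225 205 114  87  88  89  92 104 123 119 136 175 230
224 198 136 130 122 125  91  94  94  92 107 231 225 225 227 201 117  82  86  85  91 125 121 130 136 197 228
228 199 133 138 122 121 122  89  92  92 121 114 106 103 107 106 110  79  80  79 121 122 124 139 134 199 228
0.072 [260.8  40.7]
0.036 [260.6  89.5]
0 [260.4 138.6]
-0.036 [260.1 185.3]
```

```bash
python3 -m crank '[[-0.004,0,0.04,0],[-0.004,0,0.08,0],[-0.004,0,0.12,0],[-0.004,0,0.135,0],[-0.004,0,0.135,0]]'|egrep 'pos|ft_|wid';python3 -m crank '[[0,0,0.01,0],[0,0,0.015,0],[0,0,0.015,0],[0,0,0.015,0]]' |egrep 'pos|ft_|width';python3 -m crank '[[0,0,0.005,0],[0,0,0.01,0],[0,0,0.01,0],[0,0,0.01,0]]' |egrep 'pos|ft_|width'
```

```text
position: [0.5511, -0.0281, 0.1019]
ft_force: [0.7, 0.8, -0.5]
grip_width: 0.081
position: [0.5524, -0.0288, 0.0979]
ft_force: [1.0, 0.4, -0.5]
grip_width: 0.078
position: [0.5519, -0.0289, 0.0933]
ft_force: [-1.1, 0.7, -0.7]
grip_width: 0.08
```

```bash
python3 -m crank '[[0.003,0,0.004,0],[0.003,0,0.006,0],[0.003,0,0.006,0],[0.003,0,0.006,0]]' |egrep 'pos|ft_|width';python3 -m crank '[[0,0,0.003,0],[0,0,0.003,0],[0,0,0.003,0],[0,0,0.003,0]]' |egrep 'pos|ft_|width'
```

```text
position: [0.5522, -0.0276, 0.0909]
ft_force: [-0.1, -0.1, -0.5]
grip_width: 0.076
position: [0.5525, -0.0277, 0.0903]
ft_force: [-1.7, 0.2, 6.2]
grip_width: 0.081
```

Contact came exactly where expected, so the crown is on the rail. I'll release with a small opening, lift, and check the clip's position on the rail numerically.

```bash
python3 -m crank '[[0,0,-0.002,0],[0,0,-0.002,0],[0,0,-0.002,0],[0,0,-0.002,0]]' -0.5 |egrep 'pos|ft_|width';python3 -m crank '[[0,0,-0.02,0],[0,0,-0.06,0],[0,0,-0.12,0],[0,0,-0.17,0],[0,0,-0.17,0]]' |egrep 'pos|ft_|width';python3 -m crank '[[-0.15,0,0,0],[-0.15,0,0,0],[-0.15,0,0,0]]' |egrep 'pos|ft_|width'
python3 - <<'E'
from h import *
st();c=snap('wrist','w10.png');g=cv2.cvtColor(c['color'],cv2.COLOR_RGB2GRAY).astype(int)
ux=np.array([.984,-.177]);uy=np.array([.177,.984])
for y in(.036,0,-.036,-.041,-.054,-.067,-.072):
    q=np.array([.4935,.0378])+ux*.0689+uy*y;print(y,proj(c,[*q,.089],True),proj(c,[*q,.114],True))
for r in range(100,230,4): print(r,' '.join('%3d'%v for v in g[r,228:296:3]))
E
```

```text
position: [0.5522, -0.0277, 0.0904]
ft_force: [0.5, -0.6, 0.1]
grip_width: 0.25
position: [0.5546, -0.0275, 0.1634]
ft_force: [0.1, -0.2, 0.4]
grip_width: 0.253
position: [0.541, -0.0912, 0.1588]
ft_force: [0.3, -0.1, -0.6]
grip_width: 0.248
t 30.93 p [ 0.541  -0.0912  0.1588] F [ 0.3 -0.1 -0.6] w 0.248 gf 0.0
x [ 0.178  0.984 -0.003] y [ 0.984 -0.178 -0.003] z [-0.003 -0.003 -1.   ]
0.036 [258.5   1.1] [258.2  -9.9]
0 [258.6  47.9] [258.2  42.2]
-0.036 [258.7  97. ] [258.3  97.6]
-0.041 [258.7 103.8] [258.3 105.3]
-0.054 [258.7 121.6] [258.4 125.4]
-0.067 [258.7 139.1] [258.4 145.1]
-0.072 [258.8 145.8] [258.5 152.6]
100  58  61  48  76 222 203  85  88  81 231 226 226 156  87  92  55  96  97  96  94  94  93  93
104  81  90  87 216 158 159 100  93  83 222 213 215 150 104 108 135 133 233  94  93  92  91  91
108 242 243 180 236 158 159 140 230 226 233 141 127 150 235 229 234 124 246  94  92  93  92  91
112 241 241 175 236 155 155 143 230 225 228 135 230 220 209 208 235 123 243  94  94  93  91  90
116 238 237 137 236 154 154 148 231 225 224 141 234 225 213 207 237 123 255  92  93  94  9
[... 1993 characters left out ...]
  90  89  90  91  92  92  91
204  88  87  87  88  90  92  91  93  92  93  94  92  95  96  92  90  89  89  91  97  94  91  90
208  87  89  87  89  90  91  93  94  92  97  96  95  95  94  94  92  92  92  94  94  98  98  93
212  89  90  90  89  91  93  94  96  95  95  98  95  92  94  89  93  93  90  91  92  96  95  91
216  90  90  93  94  90  92  91  93  98  95  95  96  94  93  90  90  92  91  90  92  93  91  89
220  92  94  93  91  92  94  94  95  94  96  99  97  95  91  89  89  91  92  93  93  91  89  86
224  89  92  95  94  91  94  95  99 100  95  95  94  91  90  89  90  91  88  89  87  87  69  70
228  81  83  83  91  92  92  93  95 100  99  94  96  93  90  89  89  91  90  87  87  51  80  88
```

Clip 1 sits right in its stretch, with its crown on rows 106–140 where I expected 104–140. Now clip 2.

```bash
python3 -m crank '[[0.1,-0.02,-0.02,0],[0.2,-0.04,-0.02,0],[0.3,-0.08,-0.02,0],[0.4,-0.12,-0.02,0],[0.5,-0.16,-0.02,0]]' 0.1 |egrep 'pos|ft_';python3 -m crank '[[0.08,-0.06,0,0],[0.18,-0.13,0,0.04],[0.28,-0.18,0,0.08],[0.36,-0.21,0,0.08],[0.36,-0.21,0,0.08]]' |egrep 'pos|ft_';python3 -m crank '[[0,0,0,0],[0,0,0,0]]'|egrep pos;  python3 -c "
from h import *
st();c=snap('wrist','w11.png');rel([.439,.2565,.08]);rel([.439,.2565,.031]);print(proj(c,[.439,.2565,.052],True))"
```

```text
position: [0.5137, 0.1199, 0.1667]
ft_force: [2.1, 0.7, 0.3]
position: [0.4524, 0.2827, 0.1671]
ft_force: [-0.4, -0.2, -0.4]
position: [0.4564, 0.274, 0.1663]
t 31.98 p [0.4564 0.274  0.1663] F [-0.2  0.2  0.1] w 0.551 gf 0.0
x [ 0.254  0.967 -0.002] y [ 0.967 -0.254 -0.002] z [-0.003 -0.002 -1.   ]
row [-0.0507 -0.0323  0.2159] yaw 0 dist 0.09
row [-0.0504 -0.0321  0.3384] yaw 0 dist 0.137
[247.  208.3]
```

```bash
python3 -m crank '[[-0.03,-0.02,0.05,0],[-0.046,-0.03,0.12,0],[-0.046,-0.03,0.19,0],[-0.046,-0.03,0.22,0],[-0.046,-0.03,0.22,0]]' 0.1 40|egrep 'pos|ft_';python3 -m crank '[[0,0,0,0],[0,0,0.04,0],[0,0,0.08,0],[0,0,0.119,0],[0,0,0.119,0]]'|egrep 'pos|ft_'; python3 -m crank '[[0,0,0,0],[0,0,0,0],[0,0,0,0],[0,0,0,0],[0,0,0,0]]' -1 40|egrep 'pos|ft_|wid|gra'; python3 -m crank '[[0,0,0,0],[0,0,0,0],[0,0,0,0]]'|egrep 'pos|ft_|wid|gra'
```

```text
position: [0.4392, 0.2567, 0.0761]
ft_force: [0.1, 0.4, -0.0]
position: [0.44, 0.2583, 0.0302]
ft_force: [-0.5, -1.0, 0.8]
position: [0.4414, 0.2592, 0.0326]
ft_force: [-0.1, -0.3, 6.5]
grip_width: 0.077
grasp_force: 41.3
position: [0.4413, 0.2592, 0.0326]
ft_force: [-0.4, -0.7, 7.1]
grip_width: 0.078
grasp_force: 41.3
```

```bash
python3 -m crank '[[0,0,-0.03,0],[0,0,-0.1,0],[0,0,-0.2,0],[0,0,-0.3,0],[0,0,-0.32,0]]' - 50|egrep 'pos|ft_|wid';python3 -m crank '[[0,0,0,0],[0,0,0,0]]' |egrep 'pos|ft_|width'; python3 -c "
from h import *
st();rel([.5647,.0445,.155],170);rel([.53,.15,.155],170)"
```

```text
position: [0.4427, 0.2609, 0.1666]
ft_force: [0.8, -0.5, -0.9]
grip_width: 0.073
position: [0.4406, 0.2589, 0.1598]
ft_force: [-0.6, 0.2, -0.6]
grip_width: 0.079
t 34.12 p [0.4406 0.2589 0.1598] F [-0.6  0.2 -0.6] w 0.079 gf 51.2
x [ 0.255  0.967 -0.001] y [ 0.967 -0.255 -0.001] z [-0.001 -0.001 -1.   ]
row [-0.4391  0.4367  0.0122] yaw -0.0797 dist 0.248
row [-0.2062  0.2855  0.0121] yaw -0.0797 dist 0.141
```

```bash
python3 -m crank '[[-0.05,0.05,0,0],[-0.11,0.11,0,0],[-0.17,0.17,0,0],[-0.23,0.23,0,0],[-0.26,0.26,0,0]]'|egrep 'pos|ft_|wid';python3 -m crank '[[-0.05,0.05,0,-0.08],[-0.11,0.11,0,-0.08],[-0.16,0.16,0,-0.08],[-0.179,0.177,0,-0.08],[-0.179,0.177,0,-0.08]]' |egrep 'pos|ft_|width';python3 -m crank '[[0,0,0,0],[0,0,0,0],[0,0,0,0]]' |egrep 'pos|ft_|width'
python3 - <<'E'
from h import *
st();rel([.5647,.0445,.0926],170);c=snap('wrist','w12.png');g=cv2.cvtColor(c['color'],cv2.COLOR_RGB2GRAY).astype(int)
ux=np.array([.984,-.177]);uy=np.array([.177,.984])
for y in(.072,.036,0):
    q=np.array([.4935,.0378])+ux*.0689+uy*y;print(y,proj(c,[*q,.087],True))
for r in range(132,232,3): print(r,' '.join('%3d'%v for v in g[r,246:276:2]))
E
```

```text
position: [0.5152, 0.127, 0.1572]
ft_force: [-0.1, -0.4, -0.8]
grip_width: 0.077
position: [0.5646, 0.041, 0.1571]
ft_force: [0.0, -0.2, -0.8]
grip_width: 0.082
position: [0.5639, 0.0462, 0.1586]
ft_force: [0.4, -0.9, 0.3]
grip_width: 0.079
t 35.2 p [0.5639 0.0462 0.1586] F [ 0.4 -0.9  0.3] w 0.079 gf 51.2
x [ 0.171  0.985 -0.001] y [ 0.985 -0.171 -0.003] z [-0.003 -0.001 -1.   ]
row [-0.0036  0.0032  0.165 ] yaw 0.0027 dist 0.066
0.072 [261.7 139.3]
0.036 [261.3 185.5]
0 [261.  227.5]
132 179  80  84  84  82 136 228 223 224 226 181  83  87  87  45
135 179  79  84  85  82 138 229 224 225 227 181  83  85  87  44
138 180  80  83  84  77  99 113 128 127 133 101  73  87  85  41
141 181  79  83  83  82 130 204 171 170 203 157  85  86  86  43
144 173  77  83  83  81 139 227 224 224 227 179  82  85  84  50
147 173  76  83  83  81 140 227 224 223 226 179  82  85  84  49
150 173  78  82  82  81 141 227 223 224 227 177  80  86  84  38
153 174  75  82  81  81 142 227 223 223 227 180  81  85  85  45
156 174  77  82  83  80 142 227 224 224 227 176  82  84  84  53
159 177  74  81  81  79 143 227 2
[... 866 characters left out ...]
 207  58  79  78  74 149 227 224 224 232 116  78  81  68  69
204 209  58  76  79  76 149 228 224 224 231 109  77  79  66  78
207 211  58  76  77  76 149 227 224 224 232  86  79  81  65  77
210 212  50  77  78  74 148 228 225 224 232  85  77  81  62  80
213 213  52  76  77  74 147 227 224 224 232  82  79  80  62  80
216 215  55  76  77  74 149 228 225 224 232  80  77  81  60  88
219 219  60  76  76  74 148 227 225 224 232  78  77  79  59  88
222 225  61  75  76  74 148 228 224 224 232  60  77  79  59  86
225 187  64  75  76  74 137 232 231 231 236  52  78  79  56  84
228 133  70  75  76  74 100 100 100 100 112  82  76  79  52 112
231 120 110  72  73  70 143 232 233 232 232  64  75  76  42 134
```

```bash
python3 -m crank '[[-0.003,0.003,0.04,0],[-0.003,0.003,0.08,0],[-0.003,0.003,0.12,0],[-0.003,0.003,0.135,0],[-0.003,0.003,0.135,0]]'|egrep 'pos|ft_|wid';python3 -m crank '[[0,0,0.01,0],[0,0,0.02,0],[0,0,0.022,0],[0,0,0.022,0]]' |egrep 'pos|ft_|width';python3 -m crank '[[0,0,0.004,0],[0,0,0.006,0],[0,0,0.006,0],[0,0,0.006,0]]' |egrep 'pos|ft_|width'
```

```text
position: [0.5643, 0.0436, 0.1035]
ft_force: [-0.2, 0.1, -1.1]
grip_width: 0.076
position: [0.5656, 0.043, 0.0963]
ft_force: [-0.2, 0.3, 0.6]
grip_width: 0.073
position: [0.5655, 0.043, 0.0937]
ft_force: [-0.7, -0.3, -1.2]
grip_width: 0.076
```

```bash
python3 -m crank '[[0.002,0,0.004,0],[0.002,0,0.004,0],[0.002,0,0.004,0],[0.002,0,0.004,0]]' |egrep 'pos|ft_|width';python3 -m crank '[[0,0,0.002,0],[0,0,0.002,0],[0,0,0.002,0],[0,0,0.002,0]]' |egrep 'pos|ft_|width'
```

```text
position: [0.5659, 0.0434, 0.0928]
ft_force: [-0.8, -1.3, 5.7]
grip_width: 0.075
position: [0.566, 0.0434, 0.0927]
ft_force: [-4.7, -2.4, 12.8]
grip_width: 0.077
```

```bash
python3 -m crank '[[0,0,-0.004,0],[0,0,-0.004,0],[0,0,-0.004,0],[0,0,-0.004,0]]' -0.5 |egrep 'pos|ft_|width';python3 -m crank '[[0,0,-0.02,0],[0,0,-0.06,0],[0,0,-0.12,0],[0,0,-0.17,0],[0,0,-0.17,0]]' |egrep 'pos|ft_|width';python3 -m crank '[[-0.15,0,0,0],[-0.15,0,0,0],[-0.15,0,0,0],[-0.15,0,0,0]]' |egrep 'pos|ft_|width'
python3 - <<'E'
from h import *
st();c=snap('wrist','w13.png');g=cv2.cvtColor(c['color'],cv2.COLOR_RGB2GRAY).astype(int)
ux=np.array([.984,-.177]);uy=np.array([.177,.984])
for y in(.036,.031,.005,0,-.036,-.041,-.067,-.072):
    q=np.array([.4935,.0378])+ux*.0689+uy*y;print(y,proj(c,[*q,.089],True),proj(c,[*q,.093],True))
for r in range(84,250,3): print(r,' '.join('%3d'%v for v in g[r,240:282:3]))
t=snap('top','t13.png')['color']
rel([.50,.30,.19],80)
# cover in the top picture
m=cv2.inRange(t[:,:200],(180,180,180),(255,255,255));m[:190]=0;m[260:]=0
n,l,s,ce=cv2.connectedComponentsWithStats(m);print([(s[i].tolist(),ce[i].round(1).tolist()) for i in range(1,n) if s[i][4]>150])
E
```

```text
position: [0.5655, 0.0438, 0.0927]
ft_force: [-0.1, -1.3, -0.2]
grip_width: 0.247
position: [0.5679, 0.0443, 0.1657]
ft_force: [0.6, -0.3, -0.1]
grip_width: 0.251
position: [0.5552, -0.0166, 0.161]
ft_force: [0.0, 0.7, -1.0]
grip_width: 0.251
t 38.08 p [ 0.5552 -0.0166  0.161 ] F [ 0.   0.7 -1. ] w 0.251 gf 0.0
x [ 0.176  0.984 -0.002] y [ 0.984 -0.176 -0.002] z [-0.003 -0.002 -1.   ]
0.036 [257.9 102.4] [257.8 102.6]
0.031 [257.9 109.2] [257.8 109.5]
0.005 [257.9 144. ] [257.8 144.9]
0 [257.9 150.5] [257.8 151.6]
-0.036 [257.9 195.8] [257.9 197.6]
-0.041 [257.9 201.8] [257.9 203.6]
-0.067 [258.  231.2] [257.9 233.4]
-0.072 [258.  236.6] [258.  238.9]
84 218 150  80  81 106 223 223 230  74  83  75 105 101 103
87 219 155  81  81 104 223 223 230  74  83  74  99  96  97
90 218 159  82  82  95 224 223 230  75  83  75 251 150  90
93 218 162  82  83  95 224 223 231  75  84  76  96  97  95
96 216 164  83  82  94 224 224 230  74  83  74  96  95  94
99 217 169  82  83 102 234 233 239  75  84  75  97  97  95
102 216 173  83  83  98 103 104 104  75  84  73 104 103  99
105 216 179  83  83 100 23
[... 2309 characters left out ...]
  95
222  93 159 146 231 225 163 197 227 223 162 231  94  92  93
225  91 129 147 232 225 163 195 226 221 165 232  87  92  93
228  93  89 155 232 225 164 194 225 220 165 232  78  92  89
231  90  91  96 234 226 202 193 224 219 171 237  70  84  84
234  91  93  91 128 132 144 191 223 218 138  70  81  80  81
237  88  92  92  91 124 192 188 222 215 141  82  81  82  84
240  51  95  92  92 122 233 179 220 213 143  87  84  84  83
243  41  93  92  88 251 224 210 211 209  88  90  90  90  86
246  41  92  90  90 255 229 223 236 239  88  89  89  89  85
249  36  97  92  91 255 247 247 250 245  93  91  90  91  77
row [ 0.7501 -0.2721 -0.0727] yaw -1.4988 dist 0.32
[([93, 208, 68, 35, 1297], [127.0, 226.7])]
```

Clip 2 is at about y = +15.5 mm, inside its 0–36 stretch and within 2.5 mm of the centre. Clip 1 is still right. Next I'll move to the cover, turn back, and measure it.

```bash
python3 -m crank '[[0.09,-0.03,-0.04,0],[0.18,-0.06,-0.07,0],[0.27,-0.1,-0.07,0],[0.36,-0.14,-0.07,0.06],[0.45,-0.17,-0.07,0.12]]' 0.2|egrep 'pos|ft_';python3 -m crank '[[0.09,-0.03,0,0.12],[0.18,-0.06,0,0.24],[0.27,-0.08,0,0.36],[0.36,-0.08,0,0.48],[0.42,-0.08,0,0.59]]' |egrep 'pos|ft_';python3 -m crank '[[0,0,0,0.12],[0,0,0,0.24],[0,0,0,0.36],[0,0,0,0.48],[0,0,0,0.5]]' |egrep 'pos|ft_';python3 -m crank '[[0,0,0,0.12],[0,0,0,0.24],[0,0,0,0.29],[0,0,0,0.29],[0,0,0,0.29]]' |egrep 'pos|ft_'
python3 - <<'E'
from h import *
st();c=snap('wrist','w14.png');rel([.5222,.3720,.1],80)
print('top est',pix(load('t13.png'),(127,226.7),.005))
im=c['color'];m=cv2.inRange(im,(185,185,185),(255,255,255));n,l,s,ce=cv2.connectedComponentsWithStats(m)
for i in range(1,n):
    if s[i][4]>1500: 
        r=cv2.minAreaRect(np.argwhere(l==i)[:,::-1].astype(np.float32));print(s[i].tolist(),ce[i].round(1),r)
print(proj(c,[.5222,.372,.005],True),proj(c,[.5222,.372,.032],True))
cv2.imwrite('pics/w14.png',im[:,:,::-1])
E
```

```text
position: [0.5183, 0.1772, 0.1893]
ft_force: [0.7, 0.9, -0.6]
position: [0.5369, 0.3495, 0.1884]
ft_force: [-0.3, 0.9, 0.2]
position: [0.5378, 0.3453, 0.1884]
ft_force: [-0.4, -0.3, -0.5]
position: [0.5383, 0.3445, 0.1885]
ft_force: [-0.5, -0.2, 1.1]
t 39.85 p [0.5383 0.3445 0.1885] F [-0.5 -0.2  1.1] w 0.601 gf 0.0
x [ 0.989 -0.151 -0.002] y [-0.151 -0.989  0.002] z [-0.003 -0.001 -1.   ]
row [-0.0498 -0.0625  0.2212] yaw 0.0219 dist 0.094
top est [0.51068629 0.37530124 0.005     ]
[26, 0, 240, 126, 22615] [151.2  67.6] ((145.07769775390625, 59.16926574707031), (236.23548889160156, 126.26322174072266), 1.9091522693634033)
[33, 153, 479, 120, 18478] [252.4 209.5] ((271.4481201171875, 207.20223999023438), (118.8582534790039, 475.1374206542969), 87.20329284667969)
[239.6 184.2] [238.  191.8]
```

Run:
```python
from h import *
for f in('t6.png','t9.png','t13.png'):
    t=load(f)['color'];m=cv2.inRange(t[:,:200],(180,180,180),(255,255,255));m[:190]=0;m[260:]=0
    n,l,s,ce=cv2.connectedComponentsWithStats(m);print(f,[(s[i].tolist(),ce[i].round(1).tolist()) for i in range(1,n) if s[i][4]>150])
c=load('w14.png');g=cv2.cvtColor(c['color'],cv2.COLOR_RGB2GRAY)
m=(g<120).astype(np.uint8);n,l,s,ce=cv2.connectedComponentsWithStats(m)
for i in range(1,n):
    if 30<s[i][4]<4000 and 150<ce[i][1]<260: print(s[i].tolist(),ce[i].round(1),pix(c,ce[i],.005,True).round(4),pix(c,ce[i],.032,True).round(4))
```

```text
t6.png [([91, 207, 70, 37, 1625], [125.6, 225.8]), ([35, 227, 32, 15, 227], [49.4, 233.4])]
t9.png [([93, 208, 68, 35, 1237], [127.3, 226.9])]
t13.png [([93, 208, 68, 35, 1297], [127.0, 226.7])]
[499, 164, 13, 43, 256] [506.6 188.3] [ 0.4575 -0.0273  0.005 ] [0.471  0.0022 0.032 ]
[231, 166, 17, 49, 778] [238.7 188.9] [0.5167 0.374  0.005 ] [0.5254 0.3707 0.032 ]
[170, 183, 8, 8, 49] [173.4 186.1] [0.5322 0.4516 0.005 ] [0.5396 0.4419 0.032 ]
[303, 186, 8, 9, 52] [306.3 189.9] [0.5034 0.2953 0.005 ] [0.5132 0.2984 0.032 ]
```

The cover is where I laid it: holes at (0.532,0.452) and (0.503,0.295), spacing 159 mm, yaw 79.6°. This time I'll grasp deeper on the pull.

```bash
python3 -c "
from h import *
rel([.5195,.373,.06],79.7)"; python3 -m crank '[[-0.047,-0.064,0.08,0.025],[-0.047,-0.064,0.16,0.025],[-0.047,-0.064,0.25,0.025],[-0.047,-0.064,0.31,0.025],[-0.047,-0.064,0.31,0.025]]' 0|egrep 'pos|ft_'; python3 -m crank '[[0,0,0,0],[0,0,0,0],[0,0,0,0]]'|egrep 'pos|wid';python3 -c "
from h import *
st();rel([.5195,.373,.015],79.7)"
```

```text
row [-0.0566 -0.0641  0.3212] yaw 0.0269 dist 0.133
position: [0.5207, 0.3699, 0.0587]
ft_force: [-0.9, 0.0, -0.7]
position: [0.525, 0.3729, 0.0671]
grip_width: 0.497
t 40.57 p [0.525  0.3729 0.0671] F [1.2 0.1 0.9] w 0.497 gf 0.0
x [ 0.983 -0.181  0.   ] y [-0.181 -0.983 -0.001] z [ 0.001  0.001 -1.   ]
row [-0.0137  0.0023  0.1303] yaw -0.0022 dist 0.052
```

```bash
python3 -m crank '[[-0.013,0.001,0.04,0],[-0.013,0.001,0.08,0],[-0.013,0.001,0.11,0],[-0.013,0.001,0.128,0],[-0.013,0.001,0.128,0]]' |egrep 'pos|ft_'; python3 -m crank '[[0,0,0,0],[0,0,0,0],[0,0,0,0],[0,0,0,0],[0,0,0,0]]' -1 60|egrep 'pos|wid|ft_|gra';python3 -m crank '[[0,0,0,0],[0,0,0,0],[0,0,0,0]]' |egrep 'pos|wid|ft_|gra'
```

```text
position: [0.5182, 0.3719, 0.0125]
ft_force: [-0.2, 0.4, 0.3]
position: [0.5192, 0.3729, 0.0146]
ft_force: [-1.0, -1.1, 5.3]
grip_width: 0.118
grasp_force: 61.3
position: [0.5192, 0.3729, 0.0146]
ft_force: [-0.3, -0.9, 6.6]
grip_width: 0.117
grasp_force: 61.3
```

```bash
python3 -m crank '[[0,0,-0.01,0],[0,0,-0.04,0],[0,0,-0.1,0],[0,0,-0.2,0],[0,0,-0.3,0]]' - 70|egrep 'pos|ft_|wid';python3 -m crank '[[0,0,0,0],[0,0,0,0],[0,0,0,0]]'|egrep 'pos|ft_|wid'
cat > held.py <<'E'
from h import *
st();c=snap('wrist','wh.png');o=readout.get_obs();g=cv2.cvtColor(c['color'],cv2.COLOR_RGB2GRAY)
M=R.from_quat(o['ee_rot']).as_matrix();z=o['position'][2]-.0146+.005
m=(g<130).astype(np.uint8);n,l,s,ce=cv2.connectedComponentsWithStats(m);H=[]
for i in range(1,n):
    if 25<s[i][4]<400 and max(s[i][2:4])<22 and 150<ce[i][1]<300:
        p=pix(c,ce[i],z,True);t=M.T@(p-o['position']);print(s[i].tolist(),ce[i].round(1),t.round(4)); 
rel([.4954,.0369,.15],79.8)
E
python3 held.py
```

```text
position: [0.5179, 0.3719, 0.1344]
ft_force: [1.5, 1.4, -1.5]
grip_width: 0.115
position: [0.5186, 0.3723, 0.1334]
ft_force: [-0.4, -0.4, -3.0]
grip_width: 0.114
t 42.32 p [0.5186 0.3723 0.1334] F [-0.4 -0.4 -3. ] w 0.114 gf 68.6
x [ 0.983 -0.182 -0.002] y [-0.182 -0.983  0.002] z [-0.002 -0.002 -1.   ]
[129, 234, 15, 13, 101] [136.4 241.3] [-0.0024 -0.0808  0.0093]
[379, 234, 13, 13, 50] [386.9 241.9] [-0.0033  0.0804  0.0099]
row [ 0.096   0.8342 -0.0417] yaw -0.0043 dist 0.336
```

```bash
python3 -m crank '[[0,0.05,-0.03,0],[0.01,0.15,-0.042,0],[0.02,0.25,-0.042,0],[0.035,0.35,-0.042,0],[0.05,0.42,-0.042,0]]'|egrep 'pos|ft_|wid';python3 -m crank '[[0.01,0.09,0,0],[0.02,0.19,0,0],[0.03,0.29,0,0],[0.04,0.37,0,0],[0.046,0.415,0,-0.004]]'|egrep 'pos|ft_|wid';python3 -m crank '[[0,0,0,0],[0,0,0,0],[0,0,0,0]]'|egrep 'pos|ft_|wid'; python3 -c "
from h import *
st();rel([.4960,.0368,.10],79.8)"
```

```text
position: [0.5068, 0.1994, 0.1488]
ft_force: [1.8, -1.2, -1.1]
grip_width: 0.116
position: [0.4944, 0.0324, 0.1493]
ft_force: [0.8, -0.6, -2.1]
grip_width: 0.117
position: [0.4954, 0.038, 0.1498]
ft_force: [-0.4, 1.5, -1.9]
grip_width: 0.117
t 43.45 p [0.4954 0.038  0.1498] F [-0.4  1.5 -1.9] w 0.117 gf 68.8
x [ 0.984 -0.177 -0.004] y [-0.177 -0.984  0.002] z [-0.004 -0.001 -1.   ]
row [0.0026 0.0025 0.1245] yaw 0.0004 dist 0.05
```

```bash
python3 -m crank '[[0.002,0.002,0.04,0],[0.002,0.002,0.08,0],[0.002,0.002,0.12,0],[0.002,0.002,0.15,0],[0.002,0.002,0.155,0]]'|egrep 'pos|ft_|wid';python3 -m crank '[[0,0,0,0],[0,0,0,0],[0,0,0,0]]'|egrep 'pos|ft_|wid'; python3 -c "
from h import *
st();rel([.4960,.0368,.0666],79.8)"
```

```text
position: [0.4947, 0.0375, 0.0861]
ft_force: [-0.4, -0.0, -1.8]
grip_width: 0.116
position: [0.497, 0.0367, 0.0895]
ft_force: [-0.2, 1.3, -1.7]
grip_width: 0.115
t 44.12 p [0.497  0.0367 0.0895] F [-0.2  1.3 -1.7] w 0.115 gf 68.8
x [ 0.984 -0.177 -0.001] y [-0.177 -0.984  0.001] z [-0.001 -0.001 -1.   ]
row [-0.0024  0.0001  0.0572] yaw 0.0003 dist 0.023
```

Slow descent onto the pins while watching the lateral force.

```bash
python3 -m crank '[[-0.002,0,0.006,0],[-0.002,0,0.012,0],[-0.002,0,0.015,0],[-0.002,0,0.015,0]]'|egrep 'pos|ft_';python3 -m crank '[[0,0,0.005,0],[0,0,0.01,0],[0,0,0.01,0],[0,0,0.01,0]]'|egrep 'pos|ft_'; python3 -m crank '[[0,0,0.005,0],[0,0,0.01,0],[0,0,0.01,0],[0,0,0.01,0]]'|egrep 'pos|ft_'
```

```text
position: [0.4954, 0.0362, 0.0824]
ft_force: [-0.2, -0.4, -2.2]
position: [0.4955, 0.0362, 0.0785]
ft_force: [-0.2, -0.3, -1.2]
position: [0.4955, 0.0362, 0.0745]
ft_force: [-0.3, 0.2, -1.7]
```

```bash
python3 -m crank '[[0,0,0.005,0],[0,0,0.008,0],[0,0,0.008,0],[0,0,0.008,0]]'|egrep 'pos|ft_';python3 -m crank '[[0,0,0.004,0],[0,0,0.008,0],[0,0,0.008,0],[0,0,0.008,0]]'|egrep 'pos|ft_'; python3 -m crank '[[0,0,0.002,0],[0,0,0.003,0],[0,0,0.003,0],[0,0,0.003,0]]'|egrep 'pos|ft_'
```

```text
position: [0.4955, 0.0362, 0.0714]
ft_force: [-0.1, 0.6, -1.1]
position: [0.4955, 0.0362, 0.0681]
ft_force: [-1.0, 0.3, -2.3]
position: [0.4956, 0.0362, 0.0671]
ft_force: [0.4, -0.2, -1.9]
```

```bash
python3 -m crank '[[0,0,0.002,0],[0,0,0.003,0],[0,0,0.003,0],[0,0,0.003,0]]'|egrep 'pos|ft_';python3 -m crank '[[0,0,0.002,0],[0,0,0.002,0],[0,0,0.002,0],[0,0,0.002,0]]'|egrep 'pos|ft_'
```

```text
position: [0.4957, 0.0362, 0.0666]
ft_force: [-4.4, -0.5, 7.6]
position: [0.4957, 0.0362, 0.0665]
ft_force: [-8.7, -0.3, 17.4]
```

The cover touches home at exactly 0.0666. I'll release, lift clear, and use the last view.

```bash
python3 -m crank '[[0,0,-0.003,0],[0,0,-0.003,0],[0,0,-0.003,0],[0,0,-0.003,0],[0,0,-0.003,0]]' 0 |egrep 'pos|ft_|wid';python3 -m crank '[[0,0,-0.03,0],[0,0,-0.1,0],[0,0,-0.18,0],[0,0,-0.26,0],[0,0,-0.3,0]]'|egrep 'pos|ft_'; python3 -m crank '[[-0.1,0,-0.05,0],[-0.1,0,-0.05,0],[-0.1,0,-0.05,0]]'|egrep 'pos|ft_';python3 - <<'E'
from h import *
st();c=snap('wrist','w15.png');s=snap('scene','s15.png')
a=cv2.resize(c['color'][60:290,100:420,::-1],(560,400));b=cv2.resize(s['color'][170:290,210:340,::-1],(430,400))
b=cv2.resize(b,(430,400));im=np.hstack([cv2.resize(a,(420,400)),b[:,:380]]);cv2.imwrite('pics/m10.png',im);print(im.shape)
E
```

```text
position: [0.4956, 0.0362, 0.0661]
ft_force: [0.4, 0.2, -0.0]
grip_width: 0.497
position: [0.4971, 0.0366, 0.19]
ft_force: [1.6, 0.3, 0.6]
position: [0.4562, 0.044, 0.2076]
ft_force: [0.3, -0.2, 0.7]
t 47.87 p [0.4562 0.044  0.2076] F [ 0.3 -0.2  0.7] w 0.5 gf 0.0
x [ 0.984 -0.177  0.   ] y [-0.177 -0.984  0.001] z [ 0.    -0.001 -1.   ]
(400, 800, 3)
```

View pics/m10.png

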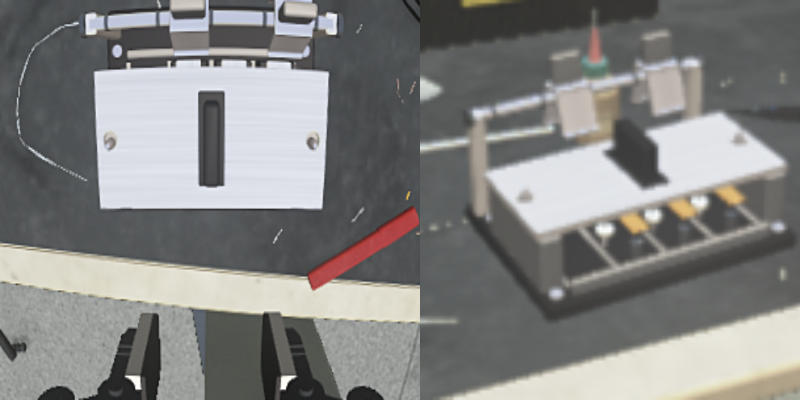

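The left half shows both pins through the cover holes at (110,141) and (313,141). The right half shows the plate flat on both walls, the clips hanging behind the two weak fingers, the collars pressed down, and the bottle standing.

```bash
python3 -c "
from workcell import manip
print(manip.hand_in())"
```

```text
the job is handed in; nothing more can be done
None
```

The job is handed in: all three fingers present were pressed onto their stops, clips hang behind the two weak ones (y = +18 and -54 mm), and the cover is back fully home on its pins with bottle and loupe left alone.

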